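Fetch the immersion oil from behind the stain bottles

ROBOT

A 6-joint arm with a two-finger parallel gripper is mounted at the origin on the work surface. World frame = base frame: x ahead of the robot, y to its left, z up, the work surface at z = 0. Lengths are in m, angles in rad, forces in N, time in s.
With the tool pointing down it reaches from about 0.35 to 0.925 m from the base axis. Payload 6.4 kg.
Tool frame: the origin (TCP) lies between the finger pads; the fingertips stand 25 mm ahead of it and the grasp point (between the pads) lies 6 mm ahead of it; z points along the fingers, y is the direction in which the jaws open and shut (so a half turn about z gives the same grasp; the last joint's range is limited). The gripper opens to 85 mm and grips with 20 to 120 N. Pads are 22 mm wide; open, the fingers measure 114 mm over their backs; the gripper's body (76 mm by 85 mm) begins 54 mm behind the grasp point. The pads swing forward as they close: fully open they stand 13 mm farther back than shut.
Start: joints at [-1.421, 0.245, 1.558, -0, 1.339, -0.174], TCP at [0.207, -0.616, 0.256] pointing down, gripper open.
Joint ranges: [-3.13, 3.13], [-1.02, 2.26], [0.13, 2.54], [-0.95, 4.09], [0.21, 2.88], [-2.74, 2.74]. Speed limits (rad/s): [2.57, 2.57, 3.14, 3.14, 3.14, 3.14].

INTERFACE

Orientations are given as [roll, pitch, yaw] about the fixed x, y, z axes, in that order (R = Rz(yaw) Ry(pitch) Rx(roll)).
In Python, from cell import get_obs, snapshot, camera_params, finish_job gives the robot as it stands. The module is installed in compiled form; this text tells all that it offers.
- The arm moves only by the shell command python3 -m crank 'ROWS'. ROWS is JSON, a list of rows, each an object with "xyz": the shift along the tool's x, y, z in m, a list of three; "rot": the turn, a rotation vector about the tool's x, y, z in rad, a list of three; "hand": the closure in counts, from 0 (fully open) to 255 (shut). A call has 1 to 20 rows; each row shifts and turns the commanded pose from where the row before left it, along the tool's axes as they then stand; what a row does not reach is not made up. A row lasts 1/8 s, in which the tool goes at most 62.5 mm and 10.7 degrees, less where a joint would pass 70% of its speed; a pose out of reach is approached as far as the arm can. A call is refused whole if a number of a shift passes 0.0625 or a number of a turn 0.188, either way. A call with a gripper value outside its range is refused whole. The fingers move at their own pace and stop on an object; the grip force is fixed at half the most. Time passes only in rows, so rows that do not move let the fingers close. It gives the time, the measured TCP pose, the force and the opening at its end, in the units of the state.
- get_obs(): the state, without advancing time (a new reading comes with each control period).
- snapshot(name): name is "scene" or "top" or "wrist"; returns the picture (480x640x3 uint8, blue, green, red); there is no depth.
- camera_params(name): a dict with "intrinsics" (3x3 intrinsics, pixels), "rvec" (rotation vector, rad) and "tvec" (3), from world to camera coordinates, as OpenCV has them. Camera axes: x right, y down, z forward; pixel columns grow to the right and rows downward; lengths in m; the calibration is good to about 2 mm. A picture is of the moment at which its call begins: read the wrist's pose just before it. camera_params takes no time and is no camera call; for the wrist camera it gives the pose at the moment of the call.
- finish_job(): hands the job in, once; it reports no verdict.
The state is a dict: "clock": time; "joints": joint angles; "joint_velocities": joint speeds; "joint_efforts": joint torques, N m; "ee_pos": TCP position; "eef_rot": TCP orientation; "wrist_force": force on the tool from outside, world axes, zero at the start; "ft_torque": the same for the moment, N m; "width": finger opening in m.
Only numpy, scipy, OpenCV 4.12 (cv2) and the standard library are available. Lean on these libraries where they do the work, as an engineer would, in place of code of your own. Each camera call takes 0.05 s, during which the arm holds its last target.

TASK

The small amber oil bottle at the back of the white stain tray is wanted on the drip dish: first clear all three tall stain bottles in front of it into the steel side tray, then set the oil bottle in the middle of the round drip dish, and last put each stain bottle back on the very pad where it stood at the start. Set the bottles down upright, never drop them or knock them over, and leave the slide box, the staining jar and the specimen pot alone.

Things in the scene. Friction and masses are not known exactly. Their poses are not given: they have to be found in the camera images.
- bottle_red: Tall stain bottle, upright cylinder: white body 62 mm diameter and 130 mm high with a red band, then a shoulder to a 28 mm neck, then a red screw cap 34 mm diameter from 146 to 175 mm above the base (the cap is a good grip from above). About 0.32 kg. Origin at the centre of its base, z up its axis; round, so its yaw means nothing. Starts on one of the three large pads of the stain tray; which one differs from run to run.
- bottle_blue: Tall stain bottle, upright cylinder: white body 62 mm diameter and 130 mm high with a blue band, then a shoulder to a 28 mm neck, then a blue screw cap 34 mm diameter from 146 to 175 mm above the base (the cap is a good grip from above). About 0.32 kg. Origin at the centre of its base, z up its axis; round, so its yaw means nothing. Starts on one of the three large pads of the stain tray; which one differs from run to run.
- bottle_yellow: Tall stain bottle, upright cylinder: white body 62 mm diameter and 130 mm high with a yellow band, then a shoulder to a 28 mm neck, then a yellow screw cap 34 mm diameter from 146 to 175 mm above the base (the cap is a good grip from above). About 0.32 kg. Origin at the centre of its base, z up its axis; round, so its yaw means nothing. Starts on one of the three large pads of the stain tray; which one differs from run to run.
- oil_bottle: Small amber glass bottle of immersion oil: body 34 mm diameter and 40 mm high with a narrow white label band, white cap 30 mm diameter up to 58 mm, with a 14 mm knob on it up to 62 mm. About 0.06 kg. Origin at the centre of its base, z up; round. Starts on the small pad at the back of the stain tray, 64 mm (centre to centre) from each of the three stain bottles, which are much taller and leave no room for a gripper round it.
- stain_tray: Fixed white spill tray, 160 mm (its x) by 216 mm (its y); floor 6 mm above the bench, rim 14 mm high (above the bench) and 4 mm thick. Origin at the centre of its underside, on the bench. Grey pads, flush with the floor: three of 68 mm diameter for the stain bottles at (x, y) = (12, -61), (-32, 0) and (12, 61) mm, one of 42 mm for the oil bottle at (32, 0) mm.
- side_tray: Fixed empty stainless-steel tray to one side (left or right), outside 300 mm along its x and 130 mm along its y, with walls 3 mm thick and 14 mm high and a floor 3 mm above the bench. The three stain bottles go in one row along its x. Origin at the centre of its underside.
- drip_dish: Fixed round dark steel dish on the other side, rim 104 mm diameter and 12 mm high, flat floor about 80 mm across, 3 mm above the bench. Origin at the centre of its underside.
- slide_box: Bystander: loose blue slide box lying flat, 100 x 83 x 35 mm. Origin at the centre of its underside.
- staining_jar: Bystander: loose square glass staining jar, foot 62 x 62 mm, 106 mm high, violet inside, white lid. Origin at the centre of its underside.
- specimen_pot: Bystander: loose specimen pot, 44 mm diameter, 58 mm high, off-white with a green lid; stands between the robot and the stain tray. Origin at the centre of its underside.

How it is judged:
By the outcome, as a careful person would: the job done as asked, in the order asked, and still so for the second after the job is handed in, with the robot touching nothing.
It also fails if it takes over 144 s, if anything falls off the work surface, if the arm or the gripper's body presses on something with over 40 N, if the wrist force passes 120 N, or if a joint passes its speed limit or range.

## Working session

There is one attempt and no reset: what is moved stays moved. The work goes in short steps, Python scripts to look and compute and a shell command to move; the robot and the scene stay as the last step left them, time stands still between calls to the robot, and variables do not carry over. Pictures are saved under pics/ and viewed, and the job is handed in when it is done.

```bash
mkdir -p pics; python3 - <<'E'
from cell import *
import cv2
print(get_obs())
for n in ("scene","top"):
    cv2.imwrite(f"pics/{n}0.png",snapshot(n)); print(n,camera_params(n))
E
```

```text
{'clock': 0.0, 'joints': array([-1.42109412e+00,  2.45793408e-01,  1.55904726e+00,  1.47972409e-05,
        1.33868898e+00, -1.74113210e-01]), 'joint_velocities': array([-0.00083349,  0.00121859, -0.00103453,  0.0007379 , -0.00056523,
       -0.00051439]), 'joint_efforts': array([-2.66636675e-05, -4.29504275e+01, -3.26128042e+01, -9.73806823e-05,
        5.41918504e-03, -2.76436857e-06]), 'ee_pos': array([ 0.20674276, -0.61569593,  0.25517562]), 'eef_rot': array([-3.13968743e+00, -3.49731620e-04,  3.23811670e-01]), 'wrist_force': array([ 0.26703036, -0.79474514,  0.50903628]), 'ft_torque': array([-0.05297241,  0.002322  ,  0.02078938]), 'width': 0.08544311733095997}
scene {'intrinsics': array([[505.15106029,   0.        , 317.25786331],
       [  0.        , 505.15106029, 237.88667504],
       [  0.        ,   0.        ,   1.        ]]), 'rvec': array([ 1.11528166,  2.23323376, -1.09308419]), 'tvec': array([ 0.35366159, -0.2364934 ,  1.26478603])}
top {'intrinsics': array([[471.99169751,   0.        , 317.33610266],
       [  0.        , 471.99169751, 245.44986364],
       [  0.        ,   0.        ,   1.        ]]), 'rvec': array([ 2.13598777, -2.14123856,  0.15371174]), 'tvec': array([0.0119663 , 0.58857043, 0.95067081])}
```

View pics/scene0.png

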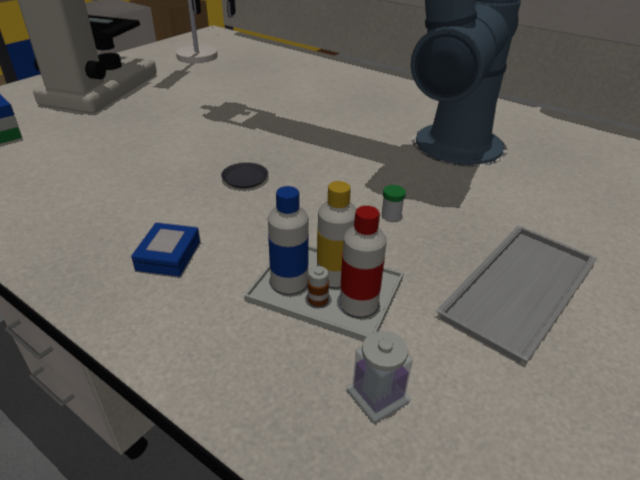

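View pics/top0.png

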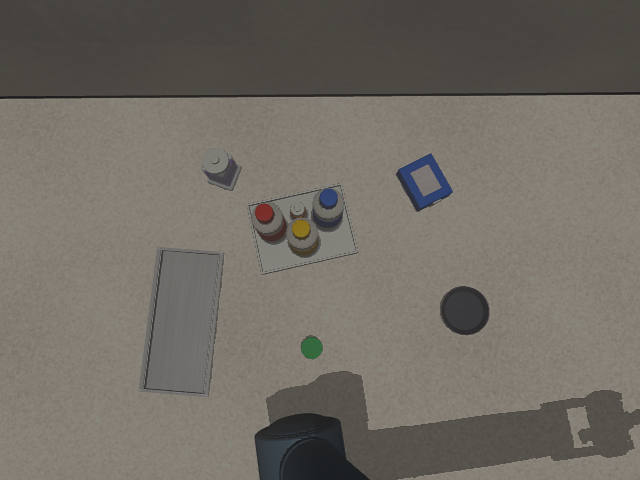

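The top picture shows the stain tray around (303,229), with red at the left (264,213), blue at the right (328,198), yellow in front (301,229) and oil at (298,210). The side tray is at (182,321), the dish at (465,310), the pot at (312,347), the jar at (220,168) and the slide box at (425,181). I'll enlarge crops next.

```bash
python3 - <<'E'
import cv2
t=cv2.imread("pics/top0.png")
def crop(x,y,w,h,s,n):
    c=cv2.resize(t[y:y+h,x:x+w],None,fx=s,fy=s,interpolation=cv2.INTER_CUBIC)
    c=cv2.convertScaleAbs(c,alpha=1.4,beta=10)
    for i in range(0,w,20): cv2.putText(c,str(x+i),(i*s,8),0,.33,(0,255,255),1); cv2.line(c,(i*s,10),(i*s,16),(0,255,255),1)
    for i in range(0,h,20): cv2.putText(c,str(y+i),(0,i*s+4),0,.33,(0,255,255),1); cv2.line(c,(24,i*s),(30,i*s),(0,255,255),1)
    cv2.imwrite(n,c)
crop(235,170,130,110,5,"pics/c1.png")
crop(130,240,110,160,3,"pics/c2.png")
crop(430,275,70,70,6,"pics/c3.png")
E
```

```text
(no output)
```

View pics/c1.png

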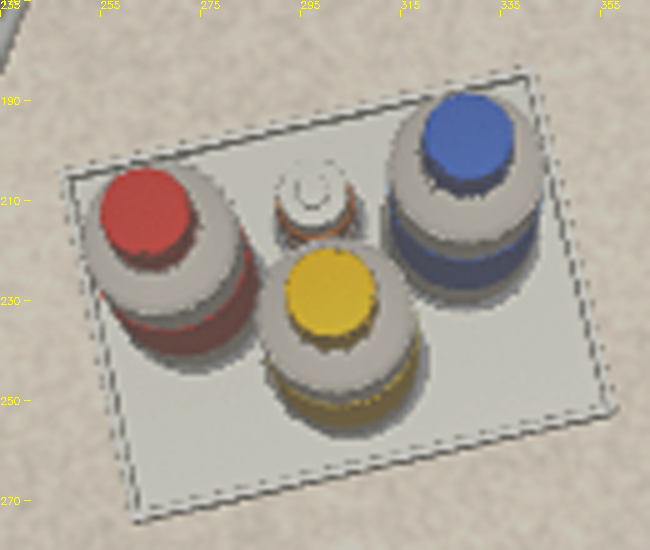

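View pics/c2.png

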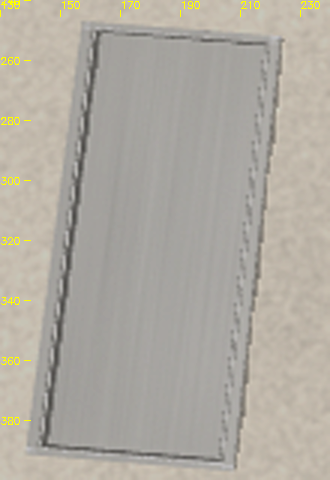

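View pics/c3.png

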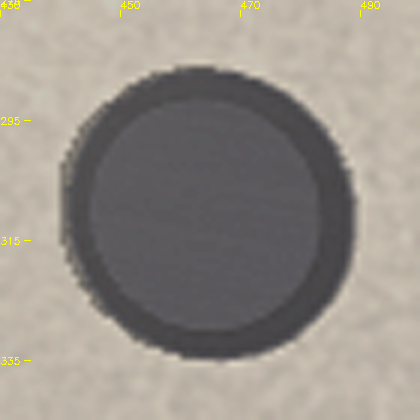

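```bash
cat > h.py <<'E'
import numpy as np, cv2
from cell import *
from scipy.optimize import least_squares
def ray(name,px,z,cp=None):
    c=cp or camera_params(name); R=cv2.Rodrigues(np.array(c["rvec"]))[0]; t=np.array(c["tvec"])
    d=R.T@np.linalg.inv(c["intrinsics"])@np.array([px[0],px[1],1.]); C=-R.T@t
    return C+d*(z-C[2])/d[2]
def proj(name,P):
    c=camera_params(name); return cv2.projectPoints(np.array(P,float).reshape(-1,3),np.array(c["rvec"]),np.array(c["tvec"]),c["intrinsics"],None)[0].reshape(-1,2)
E
python3 - <<'E'
from h import *
def fit(px,hx,hy,z):
    W=np.array([ray("top",p,z)[:2] for p in px]); 
    best=None
    L=np.array([[hx,hy],[hx,-hy],[-hx,-hy],[-hx,hy]])
    def f(q):
        c,s=np.cos(q[2]),np.sin(q[2]); return (L@np.array([[c,s],[-s,c]])+q[:2]-W).ravel()
    r=least_squares(f,[*W.mean(0),0]); return r.x,r.fun*1000
q,e=fit([(248.2,205.2),(341,184.4),(357.4,252.2),(262.4,274.4)],.08,.108,.014);print("stain",q,e.round(1))
c,s=np.cos(q[2]),np.sin(q[2])
R=np.array([[c,-s],[s,c]])
for p in [(12,-61),(-32,0),(12,61),(32,0)]: print("pad",p,(R@np.array(p)/1000+q[:2]).round(4))
for n,p,z in [("red",(264.4,212),.181),("blue",(328.8,197.2),.181),("yel",(301.2,228.4),.181),("oil",(297.4,208.4),.068)]: print(n,ray("top",p,z)[:2].round(4))
q,e=fit([(157.7,247.3),(224.3,252.7),(208,396),(139,390.7)],.15,.065,.014);print("side",q,e.round(1))
print("dish",ray("top",(464.8,310.5),.012),ray("top",(464,310.7),.003))
print("pot",ray("top",(312,347),.058),"jar",ray("top",(217,160),.1),"box",ray("top",(425,181),.03))
cp=camera_params("top");print("cam",-cv2.Rodrigues(cp["rvec"])[0].T@cp["tvec"])
w=snapshot("wrist");cv2.imwrite("pics/w0.png",w);print(camera_params("wrist"))
E
```

```text
stain [0.63063182 0.04363087 0.22325706] [ 1.1  3.5  2.4 -2.  -1.7 -3.3 -1.8  1.8]
pad (12, -61) [ 0.6558 -0.0132]
pad (-32, 0) [0.5994 0.0365]
pad (12, 61) [0.6288 0.1058]
pad (32, 0) [0.6618 0.0507]
red [0.6303 0.1066]
blue [ 0.6578 -0.0119]
yel [0.5994 0.0388]
oil [0.6633 0.0518]
side [ 0.43353386  0.29834905 -0.08166783] [-2.  -7.9 -0.3  8.3  1.2  7.3  1.1 -7.6]
dish [ 0.45255069 -0.30289252  0.012     ] [ 0.45225713 -0.30386037  0.003     ]
pot [0.37963641 0.02153782 0.058     ] jar [0.758128   0.21558491 0.1       ] box [ 0.7324129  -0.22456412  0.03      ]
cam [0.43801807 0.00241084 1.02881859]
{'intrinsics': array([[363.01328653,   0.        , 319.69578576],
       [  0.        , 363.01328653, 244.17407945],
       [  0.        ,   0.        ,   1.        ]]), 'rvec': array([-2.34040215,  1.68256696,  0.26180013]), 'tvec': array([-0.64844837, -0.04026058,  0.37920177])}
```

```bash
cat >> h.py <<'E'
from scipy.spatial.transform import Rotation as Ro
import sys
def to(p,n=True):
    o=get_obs(); R=Ro.from_euler("xyz",o["eef_rot"]).as_matrix()
    d=R.T@(np.array(p)-o["ee_pos"])
    print("clk %.1f pos %s rpy %s w %.4f F %s q %s"%(o["clock"],o["ee_pos"].round(4),o["eef_rot"].round(4),o["width"],o["wrist_force"].round(1),o["joints"].round(2)))
    print("delta tool mm",(d*1000).round(1),"norm",round(np.linalg.norm(d)*1000))
E
python3 -m crank '[{"xyz":[0,0,0],"rot":[0,0,0.05],"hand":0},{"xyz":[0,0,0],"rot":[0,0,0.05],"hand":0},{"xyz":[0,0,0],"rot":[0,0,0],"hand":0}]'
python3 -c "
from h import *
to([.6305,.1065,.255])"
```

```text
clock: 0.52
ee_pos: [0.2068, -0.616, 0.2559]
eef_rot: [-3.141, -0.0, 0.224]
wrist_force: [-0.1, 0.9, -0.1]
width: 0.0853
clk 0.5 pos [ 0.2068 -0.616   0.2559] rpy [-3.1409e+00 -1.0000e-04  2.2440e-01] w 0.0853 F [-0.1  0.9 -0.1] q [-1.42  0.25  1.56  0.    1.34 -0.07]
delta tool mm [ 573.9 -610.1    1.4] norm 838
```

```bash
python3 -m crank '[{"xyz":[0.011,-0.012,0],"rot":[0,0,0],"hand":0},{"xyz":[0.0325,-0.0345,0],"rot":[0,0,0],"hand":0},{"xyz":[0.0325,-0.0345,0],"rot":[0,0,0],"hand":0},{"xyz":[0.0325,-0.0345,0],"rot":[0,0,0],"hand":0},{"xyz":[0.0325,-0.0345,0],"rot":[0,0,0],"hand":0},{"xyz":[0.0325,-0.0345,0],"rot":[0,0,0],"hand":0},{"xyz":[0.0325,-0.0345,0],"rot":[0,0,0],"hand":0},{"xyz":[0.0325,-0.0345,0],"rot":[0,0,0],"hand":0},{"xyz":[0.0325,-0.0345,0],"rot":[0,0,0],"hand":0},{"xyz":[0.0325,-0.0345,0],"rot":[0,0,0],"hand":0},{"xyz":[0.0325,-0.0345,0],"rot":[0,0,0],"hand":0},{"xyz":[0.0325,-0.0345,0],"rot":[0,0,0],"hand":0},{"xyz":[0.0325,-0.0345,0],"rot":[0,0,0],"hand":0},{"xyz":[0.0325,-0.0345,0],"rot":[0,0,0],"hand":0},{"xyz":[0.0325,-0.0345,0],"rot":[0,0,0],"hand":0},{"xyz":[0.0325,-0.0345,0],"rot":[0,0,0],"hand":0},{"xyz":[0.0325,-0.0345,0],"rot":[0,0,0],"hand":0},{"xyz":[0.0325,-0.0345,0],"rot":[0,0,0],"hand":0},{"xyz":[0.010,-0.0115,0],"rot":[0,0,0],"hand":0},{"xyz":[0,0,0],"rot":[0,0,0],"hand":0}]'
python3 -c "
from h import *
to([.6305,.1065,.174])
cv2.imwrite('pics/w1.png',snapshot('wrist'));print(proj('wrist',[[.6303,.1066,.181],[.5994,.0388,.181],[.6578,-.0119,.181],[.6633,.0518,.068]]).round(1))"
```

```text
clock: 3.02
ee_pos: [0.6301, 0.1066, 0.256]
eef_rot: [3.141, 0.001, 0.226]
wrist_force: [-0.3, -0.3, -1.0]
width: 0.0856
clk 3.0 pos [0.6301 0.1066 0.256 ] rpy [3.1415e+00 8.0000e-04 2.2570e-01] w 0.0856 F [-0.3 -0.3 -1. ] q [-0.01  0.22  1.59 -0.    1.33  1.34]
delta tool mm [ 0.4  0.2 82. ] norm 82
[[319.3 268.5]
 [417.2 338.3]
 [533.8 267.8]
 [391.1 197.7]]
```

View pics/w1.png

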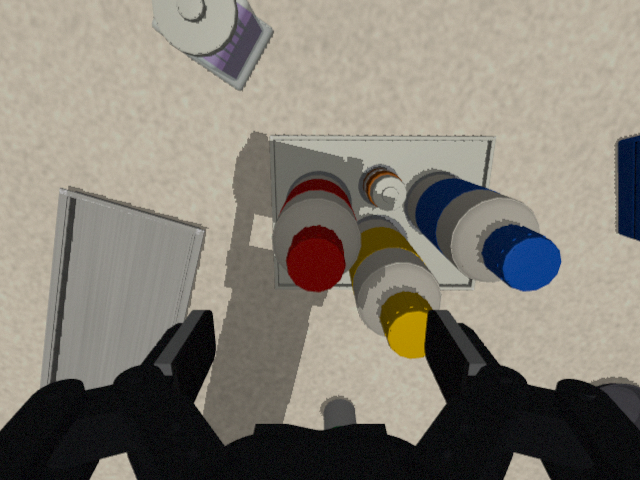

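The wrist view shows the red cap top at about (316,261), the blue at (531,265), the yellow at about (409,337, partly behind a finger) and the oil knob at (391,192). I'll compare these with the top-camera fixes.

```bash
python3 -c "
from h import *
for p,z in [((316,261),.181),((531,265),.181),((409,337),.181),((391,192),.068)]: print(ray('wrist',p,z).round(4))
im=cv2.imread('pics/scene0.png');cv2.imwrite('pics/s1.png',cv2.resize(im[180:330,240:410],None,fx=4,fy=4,interpolation=2))
print(proj('scene',[[.6303,.1066,.181],[.5994,.0388,.181],[.6578,-.0119,.181],[.6633,.0518,.068]]).round(1))
cv2.imwrite('pics/w1c.png',cv2.resize(cv2.imread('pics/w1.png')[210:370,260:580],None,fx=2.5,fy=2.5,interpolation=2))
"
```

```text
[0.6343 0.1094 0.181 ]
[ 0.659  -0.0097  0.181 ]
[0.5991 0.0439 0.181 ]
[0.6679 0.0533 0.068 ]
[[366.6 210.1]
 [338.9 185.1]
 [287.5 190.4]
 [319.  268.6]]
```

View pics/s1.png

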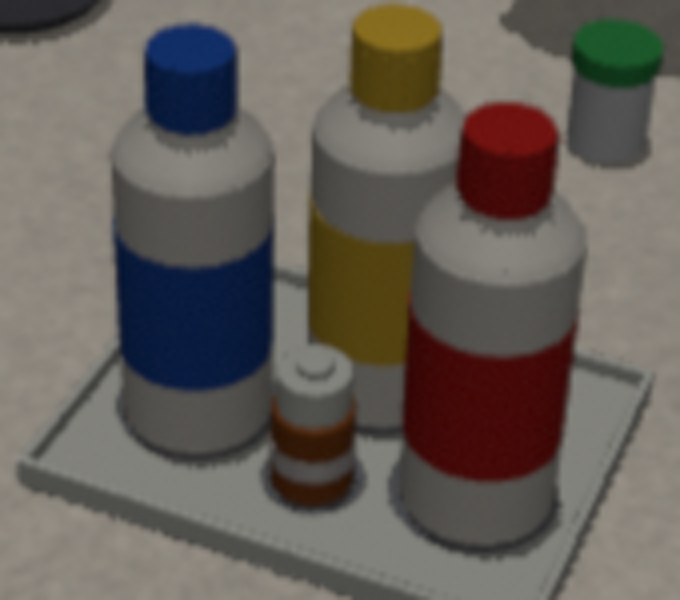

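View pics/w1c.png

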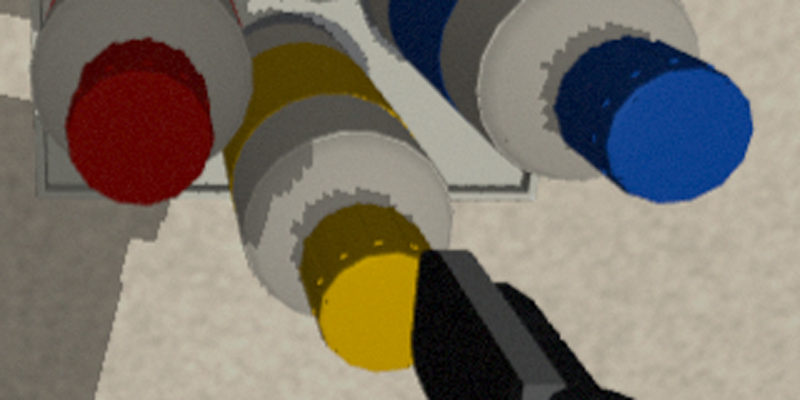

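Cameras agree to about 2–4 mm, so I use a compromise: red at (0.632, 0.1075).

```bash
python3 -m crank '[{"xyz":[0.002,-0.001,0.012],"rot":[0,0,0],"hand":0},{"xyz":[0,0,0.03],"rot":[0,0,0],"hand":0},{"xyz":[0,0,0.028],"rot":[0,0,0],"hand":0},{"xyz":[0,0,0.012],"rot":[0,0,0],"hand":0},{"xyz":[0,0,0],"rot":[0,0,0],"hand":0}]'
python3 -c "
from h import *
to([.632,.1075,.174])"
python3 -m crank '[{"xyz":[0,0,0],"rot":[0,0,0],"hand":255},{"xyz":[0,0,0],"rot":[0,0,0],"hand":255},{"xyz":[0,0,0],"rot":[0,0,0],"hand":255},{"xyz":[0,0,0],"rot":[0,0,0],"hand":255},{"xyz":[0,0,0],"rot":[0,0,0],"hand":255},{"xyz":[0,0,0],"rot":[0,0,0],"hand":255}]'
python3 -c "
from h import *
to([.632,.1075,.174])
cv2.imwrite('pics/w2.png',snapshot('scene'))"
```

```text
clock: 3.7
ee_pos: [0.6317, 0.1067, 0.1733]
eef_rot: [-3.141, 0.002, 0.223]
wrist_force: [-0.8, 0.3, -0.0]
width: 0.0853
clk 3.7 pos [0.6317 0.1067 0.1733] rpy [-3.1412e+00  1.9000e-03  2.2300e-01] w 0.0853 F [-0.8  0.3 -0. ] q [-0.01  0.31  1.64 -0.    1.2   1.34]
delta tool mm [ 0.4 -0.7 -0.7] norm 1
clock: 4.45
ee_pos: [0.633, 0.1076, 0.1754]
eef_rot: [-3.141, -0.002, 0.224]
wrist_force: [-1.7, 2.4, 5.3]
width: 0.0326
clk 4.5 pos [0.633  0.1076 0.1754] rpy [-3.1415e+00 -1.8000e-03  2.2390e-01] w 0.0326 F [-1.7  2.4  5.3] q [-0.01  0.31  1.64  0.    1.2   1.34]
delta tool mm [-0.9 -0.2  1.4] norm 2
```

View pics/w2.png

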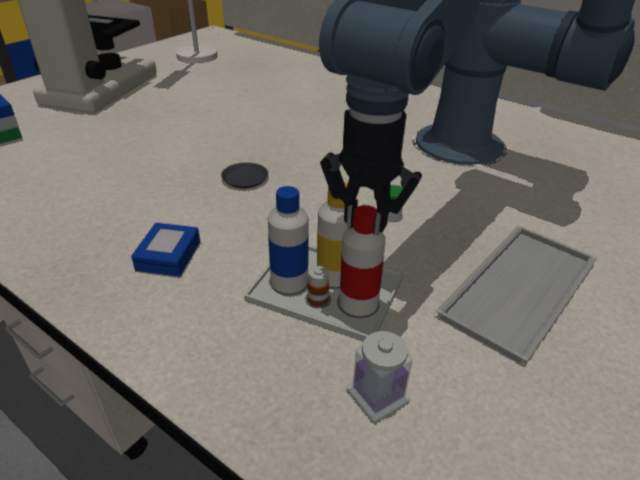

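Red is gripped at width 32.6 mm. Lifting it.

```bash
python3 -m crank '[{"xyz":[0,0,-0.01],"rot":[0,0,0],"hand":255},{"xyz":[0,0,-0.025],"rot":[0,0,0],"hand":255},{"xyz":[0,0,-0.03],"rot":[0,0,0],"hand":255},{"xyz":[0,0,-0.025],"rot":[0,0,0],"hand":255},{"xyz":[0,0,-0.01],"rot":[0,0,0],"hand":255},{"xyz":[0,0,0],"rot":[0,0,0],"hand":255}]'
python3 -c "
from h import *
to([.345,.306,.2745])"
```

```text
clock: 5.25
ee_pos: [0.6322, 0.1071, 0.2739]
eef_rot: [3.141, 0.0, 0.224]
wrist_force: [0.2, -0.2, -3.4]
width: 0.0325
clk 5.2 pos [0.6322 0.1071 0.2739] rpy [3.1415e+00 4.0000e-04 2.2370e-01] w 0.0325 F [ 0.2 -0.2 -3.4] q [-0.01  0.21  1.57 -0.    1.37  1.34]
delta tool mm [-235.9 -257.7   -0.5] norm 349
```

```bash
python3 -m crank '[{"xyz":[-0.010,-0.011,0],"rot":[0,0,0],"hand":255},{"xyz":[-0.027,-0.0295,0],"rot":[0,0,0],"hand":255},{"xyz":[-0.027,-0.0295,0],"rot":[0,0,0],"hand":255},{"xyz":[-0.027,-0.0295,0],"rot":[0,0,0],"hand":255},{"xyz":[-0.027,-0.0295,0],"rot":[0,0,0],"hand":255},{"xyz":[-0.027,-0.0295,0],"rot":[0,0,0],"hand":255},{"xyz":[-0.027,-0.0295,0],"rot":[0,0,0],"hand":255},{"xyz":[-0.027,-0.0295,0],"rot":[0,0,0],"hand":255},{"xyz":[-0.027,-0.0295,0],"rot":[0,0,0],"hand":255},{"xyz":[-0.010,-0.011,0],"rot":[0,0,0],"hand":255},{"xyz":[0,0,0],"rot":[0,0,0],"hand":255}]'
python3 -c "
from h import *
to([.345,.306,.1725])
cv2.imwrite('pics/t2.png',snapshot('scene'))"
```

```text
clock: 6.62
ee_pos: [0.3439, 0.3066, 0.2735]
eef_rot: [3.141, 0.001, 0.226]
wrist_force: [-0.2, 0.2, -3.8]
width: 0.0327
clk 6.6 pos [0.3439 0.3066 0.2735] rpy [3.1409e+00 9.0000e-04 2.2570e-01] w 0.0327 F [-0.2  0.2 -3.8] q [ 0.48 -0.23  2.01 -0.    1.37  1.83]
delta tool mm [  1.    0.7 101. ] norm 101
```

View pics/t2.png

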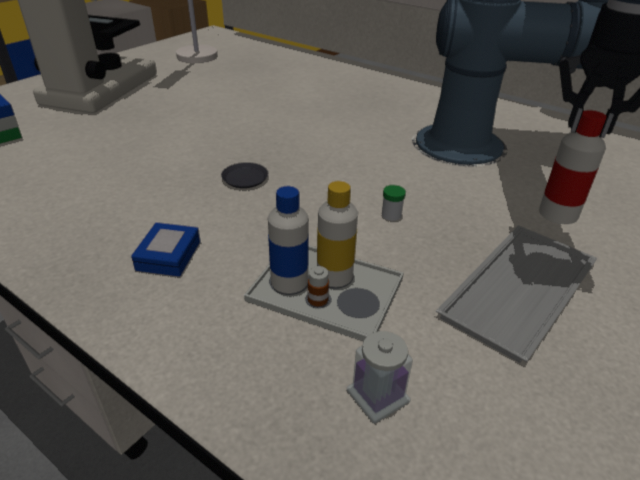

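Red hangs upright at (577,175) in the scene view, above the near end of the side tray, and its empty pad shows at (358,303). Lowering it.

```bash
python3 -m crank '[{"xyz":[0,0,0.015],"rot":[0,0,0],"hand":255},{"xyz":[0,0,0.03],"rot":[0,0,0],"hand":255},{"xyz":[0,0,0.03],"rot":[0,0,0],"hand":255},{"xyz":[0,0,0.015],"rot":[0,0,0],"hand":255},{"xyz":[0,0,0.006],"rot":[0,0,0],"hand":255},{"xyz":[0,0,0.003],"rot":[0,0,0],"hand":255},{"xyz":[0,0,0],"rot":[0,0,0],"hand":255}]'
python3 -c "
from h import *
to([.345,.306,.1725])"
```

```text
clock: 7.55
ee_pos: [0.3455, 0.3067, 0.176]
eef_rot: [-3.141, -0.001, 0.224]
wrist_force: [0.7, -0.0, -3.5]
width: 0.0323
clk 7.5 pos [0.3455 0.3067 0.176 ] rpy [-3.1412e+00 -1.4000e-03  2.2370e-01] w 0.0323 F [ 0.7 -0.  -3.5] q [ 0.48 -0.12  2.09  0.    1.16  1.83]
delta tool mm [-0.6  0.5  3.5] norm 4
```

```bash
python3 -m crank '[{"xyz":[0,0,0.0015],"rot":[0,0,0],"hand":255},{"xyz":[0,0,0.001],"rot":[0,0,0],"hand":255},{"xyz":[0,0,0],"rot":[0,0,0],"hand":255}]'
python3 -m crank '[{"xyz":[0,0,0.001],"rot":[0,0,0],"hand":255},{"xyz":[0,0,0],"rot":[0,0,0],"hand":255}]'
```

```text
clock: 7.92
ee_pos: [0.345, 0.3065, 0.1729]
eef_rot: [-3.142, -0.0, 0.224]
wrist_force: [1.1, 0.8, -4.4]
width: 0.0324
clock: 8.18
ee_pos: [0.3454, 0.3067, 0.1724]
eef_rot: [-3.141, -0.001, 0.224]
wrist_force: [-0.1, 0.6, -0.8]
width: 0.0324
```

Contact: the load has gone from the wrist. Releasing and going up.

```bash
python3 -m crank '[{"xyz":[0,0,0.0005],"rot":[0,0,0],"hand":255},{"xyz":[0,0,0],"rot":[0,0,0],"hand":0},{"xyz":[0,0,0],"rot":[0,0,0],"hand":0},{"xyz":[0,0,0],"rot":[0,0,0],"hand":0},{"xyz":[0,0,0],"rot":[0,0,0],"hand":0},{"xyz":[0,0,-0.015],"rot":[0,0,0],"hand":0},{"xyz":[0,0,-0.04],"rot":[0,0,0],"hand":0},{"xyz":[0,0,-0.04],"rot":[0,0,0],"hand":0},{"xyz":[0,0,-0.005],"rot":[0,0,0],"hand":0},{"xyz":[0,0,0],"rot":[0,0,0],"hand":0}]'
python3 -c "
from h import *
to([.601,.0395,.2735])
cv2.imwrite('pics/t3.png',snapshot('scene'))
cv2.imwrite('pics/t3t.png',snapshot('top'))"
```

```text
clock: 9.43
ee_pos: [0.345, 0.3065, 0.2716]
eef_rot: [-3.141, -0.001, 0.224]
wrist_force: [-0.1, -0.1, -0.2]
width: 0.0853
clk 9.4 pos [0.345  0.3065 0.2716] rpy [-3.1414e+00 -7.0000e-04  2.2390e-01] w 0.0853 F [-0.1 -0.1 -0.2] q [ 0.48 -0.23  2.01  0.    1.36  1.83]
delta tool mm [190.4 317.1  -1.8] norm 370
```

View pics/t3.png

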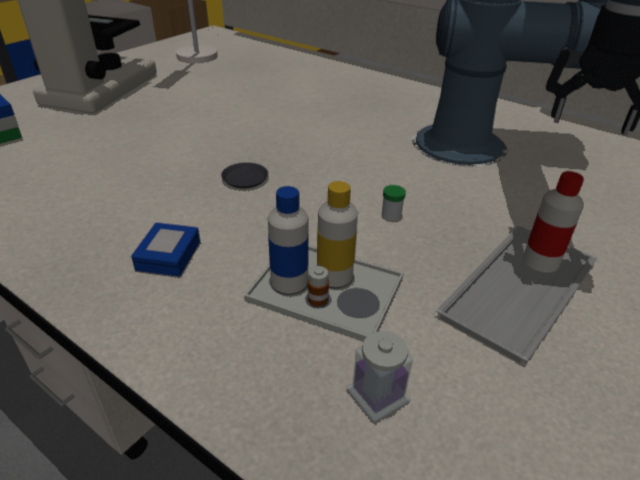

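View pics/t3t.png

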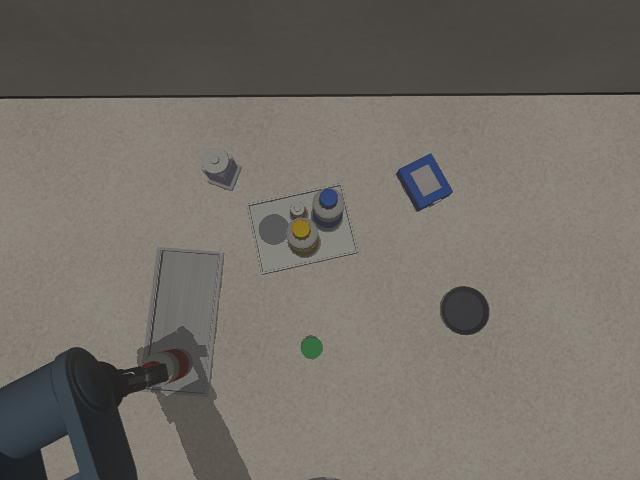

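Red stands upright at (550,235) in the side tray. Next is yellow.

```bash
python3 -m crank '[{"xyz":[0.011,0.0185,0],"rot":[0,0,0],"hand":0},{"xyz":[0.021,0.035,0],"rot":[0,0,0],"hand":0},{"xyz":[0.021,0.035,0],"rot":[0,0,0],"hand":0},{"xyz":[0.021,0.035,0],"rot":[0,0,0],"hand":0},{"xyz":[0.021,0.035,0],"rot":[0,0,0],"hand":0},{"xyz":[0.021,0.035,0],"rot":[0,0,0],"hand":0},{"xyz":[0.021,0.035,0],"rot":[0,0,0],"hand":0},{"xyz":[0.021,0.035,0],"rot":[0,0,0],"hand":0},{"xyz":[0.021,0.035,0],"rot":[0,0,0],"hand":0},{"xyz":[0.011,0.0185,0],"rot":[0,0,0],"hand":0},{"xyz":[0,0,0],"rot":[0,0,0],"hand":0}]'
python3 -c "
from h import *
to([.601,.0395,.1745])
cv2.imwrite('pics/w3.png',snapshot('wrist'))
t=cv2.imread('pics/t3t.png')[195:265,245:360];cv2.imwrite('pics/c4.png',cv2.resize(t,None,fx=6,fy=6,interpolation=2))"
```

```text
clock: 10.9
ee_pos: [0.6006, 0.039, 0.2701]
eef_rot: [-3.141, 0.002, 0.222]
wrist_force: [-0.7, -0.2, 0.3]
width: 0.0848
clk 10.9 pos [0.6006 0.039  0.2701] rpy [-3.1406e+00  2.1000e-03  2.2240e-01] w 0.0848 F [-0.7 -0.2  0.3] q [-0.12  0.12  1.67  0.    1.35  1.22]
delta tool mm [ 0.8 -0.3 95.6] norm 96
```

View pics/w3.png

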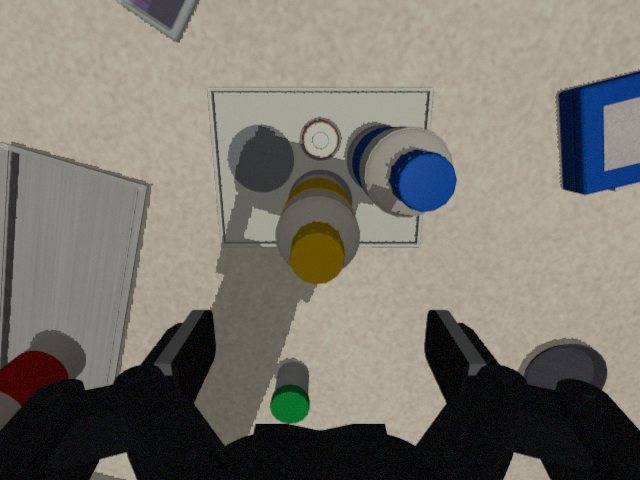

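View pics/c4.png

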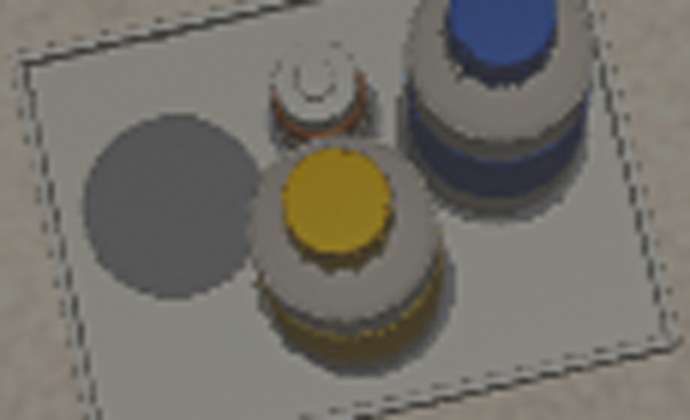

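The wrist view shows the yellow cap centred between the fingers at (318,255), and the freed pad at (262,158). Descending and gripping.

```bash
python3 -m crank '[{"xyz":[0.0005,0,0.015],"rot":[0,0,0],"hand":0},{"xyz":[0,0,0.033],"rot":[0,0,0],"hand":0},{"xyz":[0,0,0.033],"rot":[0,0,0],"hand":0},{"xyz":[0,0,0.015],"rot":[0,0,0],"hand":0},{"xyz":[0,0,0],"rot":[0,0,0],"hand":0},{"xyz":[0,0,0],"rot":[0,0,0],"hand":255},{"xyz":[0,0,0],"rot":[0,0,0],"hand":255},{"xyz":[0,0,0],"rot":[0,0,0],"hand":255},{"xyz":[0,0,0],"rot":[0,0,0],"hand":255},{"xyz":[0,0,0],"rot":[0,0,0],"hand":255},{"xyz":[0,0,0],"rot":[0,0,0],"hand":255}]'
python3 -c "
from h import *
print(ray('top',(274.2,229.3),.006))
to([.601,.0395,.1745])"
```

```text
clock: 12.32
ee_pos: [0.6018, 0.0398, 0.1766]
eef_rot: [3.141, -0.002, 0.224]
wrist_force: [-0.0, 1.5, 6.2]
width: 0.0323
[0.63086902 0.10592052 0.006     ]
clk 12.3 pos [0.6018 0.0398 0.1766] rpy [ 3.1414e+00 -1.9000e-03  2.2390e-01] w 0.0323 F [-0.   1.5  6.2] q [-0.12  0.22  1.74  0.    1.18  1.22]
delta tool mm [-0.8  0.1  2.1] norm 2
```

```bash
python3 -m crank '[{"xyz":[0,0,-0.01],"rot":[0,0,0],"hand":255},{"xyz":[0,0,-0.025],"rot":[0,0,0],"hand":255},{"xyz":[0,0,-0.03],"rot":[0,0,0],"hand":255},{"xyz":[0,0,-0.025],"rot":[0,0,0],"hand":255},{"xyz":[0,0,-0.01],"rot":[0,0,0],"hand":255},{"xyz":[0,0,0],"rot":[0,0,0],"hand":255}]'
python3 -c "
from h import *
to([.435,.299,.2745])"
```

```text
clock: 13.08
ee_pos: [0.6009, 0.0396, 0.2749]
eef_rot: [3.142, 0.0, 0.224]
wrist_force: [-0.3, -0.0, -5.0]
width: 0.0326
clk 13.1 pos [0.6009 0.0396 0.2749] rpy [3.1416e+00 4.0000e-04 2.2370e-01] w 0.0326 F [-0.3 -0.  -5. ] q [-0.12  0.12  1.67 -0.    1.36  1.22]
delta tool mm [-104.2 -289.8    0.5] norm 308
```

```bash
python3 -m crank '[{"xyz":[-0.0085,-0.0225,0],"rot":[0,0,0],"hand":255},{"xyz":[-0.0125,-0.035,0],"rot":[0,0,0],"hand":255},{"xyz":[-0.0125,-0.035,0],"rot":[0,0,0],"hand":255},{"xyz":[-0.0125,-0.035,0],"rot":[0,0,0],"hand":255},{"xyz":[-0.0125,-0.035,0],"rot":[0,0,0],"hand":255},{"xyz":[-0.0125,-0.035,0],"rot":[0,0,0],"hand":255},{"xyz":[-0.0125,-0.035,0],"rot":[0,0,0],"hand":255},{"xyz":[-0.0125,-0.035,0],"rot":[0,0,0],"hand":255},{"xyz":[-0.0085,-0.0225,0],"rot":[0,0,0],"hand":255},{"xyz":[0,0,0],"rot":[0,0,0],"hand":255},{"xyz":[0,0,0.015],"rot":[0,0,0],"hand":255},{"xyz":[0,0,0.03],"rot":[0,0,0],"hand":255},{"xyz":[0,0,0.03],"rot":[0,0,0],"hand":255},{"xyz":[0,0,0.015],"rot":[0,0,0],"hand":255},{"xyz":[0,0,0.006],"rot":[0,0,0],"hand":255},{"xyz":[0,0,0.003],"rot":[0,0,0],"hand":255},{"xyz":[0,0,0],"rot":[0,0,0],"hand":255}]'
python3 -c "
from h import *
to([.435,.299,.1735])"
python3 -m crank '[{"xyz":[0,0,0.002],"rot":[0,0,0],"hand":255},{"xyz":[0,0,0],"rot":[0,0,0],"hand":255}]'
python3 -m crank '[{"xyz":[0,0,0.001],"rot":[0,0,0],"hand":255},{"xyz":[0,0,0],"rot":[0,0,0],"hand":255}]'
```

```text
clock: 15.2
ee_pos: [0.4354, 0.2994, 0.1771]
eef_rot: [-3.141, -0.002, 0.224]
wrist_force: [-0.3, -0.3, -5.6]
width: 0.0327
clk 15.2 pos [0.4354 0.2994 0.1771] rpy [-3.1413e+00 -1.5000e-03  2.2360e-01] w 0.0327 F [-0.3 -0.3 -5.6] q [0.39 0.05 1.93 0.   1.16 1.73]
delta tool mm [-0.5  0.3  3.6] norm 4
clock: 15.45
ee_pos: [0.4349, 0.2993, 0.1746]
eef_rot: [-3.142, -0.001, 0.224]
wrist_force: [-0.1, 0.6, -3.9]
width: 0.0326
clock: 15.7
ee_pos: [0.435, 0.2993, 0.1736]
eef_rot: [-3.141, -0.001, 0.224]
wrist_force: [0.4, 0.1, -2.5]
width: 0.0324
```

```bash
python3 -m crank '[{"xyz":[0,0,0.0007],"rot":[0,0,0],"hand":255},{"xyz":[0,0,0],"rot":[0,0,0],"hand":255}]'
python3 -m crank '[{"xyz":[0,0,0.0005],"rot":[0,0,0],"hand":255},{"xyz":[0,0,0],"rot":[0,0,0],"hand":255}]'
```

```text
clock: 15.95
ee_pos: [0.4354, 0.2995, 0.1736]
eef_rot: [-3.141, -0.001, 0.224]
wrist_force: [-0.9, 0.4, 2.5]
width: 0.0325
clock: 16.2
ee_pos: [0.4356, 0.2996, 0.1736]
eef_rot: [-3.141, -0.002, 0.224]
wrist_force: [-2.0, 0.0, 5.9]
width: 0.0323
```

Contact again. Releasing, rising and moving above blue.

```bash
python3 -m crank '[{"xyz":[0,0,0],"rot":[0,0,0],"hand":0},{"xyz":[0,0,0],"rot":[0,0,0],"hand":0},{"xyz":[0,0,0],"rot":[0,0,0],"hand":0},{"xyz":[0,0,0],"rot":[0,0,0],"hand":0},{"xyz":[0,0,-0.015],"rot":[0,0,0],"hand":0},{"xyz":[0,0,-0.04],"rot":[0,0,0],"hand":0},{"xyz":[0,0,-0.03],"rot":[0,0,0],"hand":0},{"xyz":[0,0,-0.015],"rot":[0,0,0],"hand":0},{"xyz":[0,0,0],"rot":[0,0,0],"hand":0},{"xyz":[0.0125,0.028,0],"rot":[0,0,0],"hand":0},{"xyz":[0.0155,0.037,0],"rot":[0,0,0],"hand":0},{"xyz":[0.0155,0.037,0],"rot":[0,0,0],"hand":0},{"xyz":[0.0155,0.037,0],"rot":[0,0,0],"hand":0},{"xyz":[0.0155,0.037,0],"rot":[0,0,0],"hand":0},{"xyz":[0.0155,0.037,0],"rot":[0,0,0],"hand":0},{"xyz":[0.0155,0.037,0],"rot":[0,0,0],"hand":0},{"xyz":[0.0155,0.037,0],"rot":[0,0,0],"hand":0},{"xyz":[0.0155,0.037,0],"rot":[0,0,0],"hand":0},{"xyz":[0.0125,0.028,0],"rot":[0,0,0],"hand":0},{"xyz":[0,0,0],"rot":[0,0,0],"hand":0}]'
python3 -c "
from h import *
to([.659,-.011,.1745])
cv2.imwrite('pics/w4.png',snapshot('wrist'))
cv2.imwrite('pics/s4.png',snapshot('scene'))"
```

```text
clock: 18.7
ee_pos: [0.6582, -0.0126, 0.2696]
eef_rot: [-3.14, 0.003, 0.221]
wrist_force: [0.0, 0.5, -1.0]
width: 0.0857
clk 18.7 pos [ 0.6582 -0.0126  0.2696] rpy [-3.1403  0.0033  0.2213] w 0.0857 F [ 0.   0.5 -1. ] q [-0.19  0.26  1.52 -0.    1.37  1.16]
delta tool mm [ 1.5 -1.2 95.1] norm 95
```

View pics/w4.png

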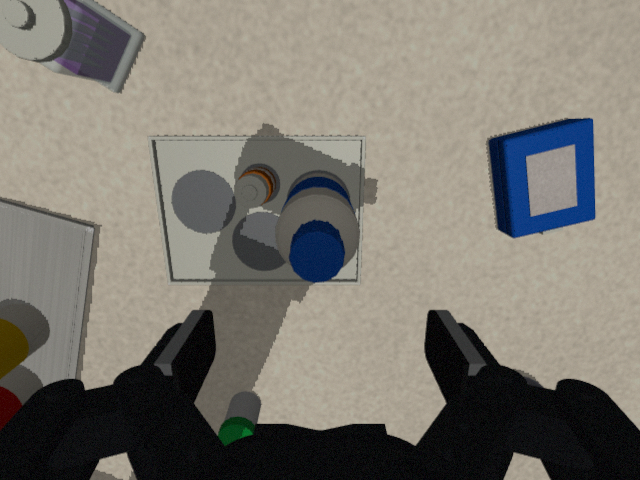

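View pics/s4.png

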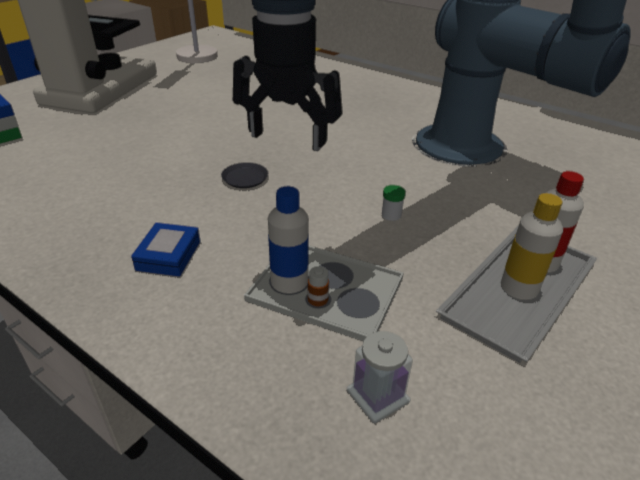

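Red and yellow stand upright in the side tray. The blue cap is centred between the fingers at (317,251). Descending and gripping.

```bash
python3 -m crank '[{"xyz":[0.001,-0.001,0.015],"rot":[0,0,0],"hand":0},{"xyz":[0,0,0.033],"rot":[0,0,0],"hand":0},{"xyz":[0,0,0.033],"rot":[0,0,0],"hand":0},{"xyz":[0,0,0.0145],"rot":[0,0,0],"hand":0},{"xyz":[0,0,0],"rot":[0,0,0],"hand":0},{"xyz":[0,0,0],"rot":[0,0,0],"hand":255},{"xyz":[0,0,0],"rot":[0,0,0],"hand":255},{"xyz":[0,0,0],"rot":[0,0,0],"hand":255},{"xyz":[0,0,0],"rot":[0,0,0],"hand":255},{"xyz":[0,0,0],"rot":[0,0,0],"hand":255},{"xyz":[0,0,0],"rot":[0,0,0],"hand":255}]'
python3 -c "
from h import *
to([.659,-.011,.1745])"
python3 -m crank '[{"xyz":[0,0,-0.01],"rot":[0,0,0],"hand":255},{"xyz":[0,0,-0.025],"rot":[0,0,0],"hand":255},{"xyz":[0,0,-0.03],"rot":[0,0,0],"hand":255},{"xyz":[0,0,-0.025],"rot":[0,0,0],"hand":255},{"xyz":[0,0,-0.01],"rot":[0,0,0],"hand":255},{"xyz":[0,0,0],"rot":[0,0,0],"hand":255}]'
python3 -c "
from h import *
to([.525,.2915,.2745])"
```

```text
clock: 20.18
ee_pos: [0.6599, -0.01, 0.178]
eef_rot: [3.141, -0.002, 0.224]
wrist_force: [0.1, 0.0, 4.9]
width: 0.0322
clk 20.2 pos [ 0.6599 -0.01    0.178 ] rpy [ 3.1405e+00 -2.4000e-03  2.2370e-01] w 0.0322 F [0.1 0.  4.9] q [-0.19  0.34  1.59 -0.    1.21  1.16]
delta tool mm [-1.1  0.8  3.5] norm 4
clock: 20.92
ee_pos: [0.6588, -0.0097, 0.2763]
eef_rot: [-3.141, 0.0, 0.224]
wrist_force: [0.3, -0.2, -3.3]
width: 0.0324
clk 20.9 pos [ 0.6588 -0.0097  0.2763] rpy [-3.1414e+00  5.0000e-04  2.2380e-01] w 0.0324 F [ 0.3 -0.2 -3.3] q [-0.19  0.25  1.51  0.    1.38  1.16]
delta tool mm [ -63.6 -323.4    1.9] norm 330
```

```bash
python3 -m crank '[{"xyz":[-0.006,-0.0215,0],"rot":[0,0,0],"hand":255},{"xyz":[-0.0065,-0.035,0],"rot":[0,0,0],"hand":255},{"xyz":[-0.0065,-0.035,0],"rot":[0,0,0],"hand":255},{"xyz":[-0.0065,-0.035,0],"rot":[0,0,0],"hand":255},{"xyz":[-0.0065,-0.035,0],"rot":[0,0,0],"hand":255},{"xyz":[-0.0065,-0.035,0],"rot":[0,0,0],"hand":255},{"xyz":[-0.0065,-0.035,0],"rot":[0,0,0],"hand":255},{"xyz":[-0.0065,-0.035,0],"rot":[0,0,0],"hand":255},{"xyz":[-0.0065,-0.035,0],"rot":[0,0,0],"hand":255},{"xyz":[-0.006,-0.0215,0],"rot":[0,0,0],"hand":255},{"xyz":[0,0,0],"rot":[0,0,0],"hand":255},{"xyz":[0,0,0.015],"rot":[0,0,0],"hand":255},{"xyz":[0,0,0.03],"rot":[0,0,0],"hand":255},{"xyz":[0,0,0.03],"rot":[0,0,0],"hand":255},{"xyz":[0,0,0.015],"rot":[0,0,0],"hand":255},{"xyz":[0,0,0.007],"rot":[0,0,0],"hand":255},{"xyz":[0,0,0.004],"rot":[0,0,0],"hand":255},{"xyz":[0,0,0],"rot":[0,0,0],"hand":255}]'
python3 -c "
from h import *
to([.525,.2915,.174])"
python3 -m crank '[{"xyz":[0,0,0.001],"rot":[0,0,0],"hand":255},{"xyz":[0,0,0],"rot":[0,0,0],"hand":255}]'
```

```text
clock: 23.18
ee_pos: [0.5254, 0.2911, 0.1763]
eef_rot: [-3.141, -0.001, 0.224]
wrist_force: [-0.1, -0.4, -3.6]
width: 0.0326
clk 23.2 pos [0.5254 0.2911 0.1763] rpy [-3.1415e+00 -1.2000e-03  2.2380e-01] w 0.0326 F [-0.1 -0.4 -3.6] q [ 0.32  0.21  1.75 -0.    1.18  1.66]
delta tool mm [-0.3 -0.5  2.3] norm 2
clock: 23.42
ee_pos: [0.5251, 0.2911, 0.1751]
eef_rot: [-3.142, -0.001, 0.224]
wrist_force: [-0.2, 0.2, -2.9]
width: 0.0325
```

```bash
python3 -m crank '[{"xyz":[0,0,0.001],"rot":[0,0,0],"hand":255},{"xyz":[0,0,0],"rot":[0,0,0],"hand":255}]'
python3 -m crank '[{"xyz":[0,0,0.0007],"rot":[0,0,0],"hand":255},{"xyz":[0,0,0],"rot":[0,0,0],"hand":255}]'
```

```text
clock: 23.68
ee_pos: [0.5256, 0.2912, 0.175]
eef_rot: [-3.141, -0.002, 0.224]
wrist_force: [-1.7, -0.8, 5.5]
width: 0.0324
clock: 23.92
ee_pos: [0.5259, 0.2913, 0.1751]
eef_rot: [-3.141, -0.003, 0.224]
wrist_force: [-2.7, -0.7, 8.0]
width: 0.032
```

```bash
python3 -m crank '[{"xyz":[0,0,0],"rot":[0,0,0],"hand":0},{"xyz":[0,0,0],"rot":[0,0,0],"hand":0},{"xyz":[0,0,0],"rot":[0,0,0],"hand":0},{"xyz":[0,0,0],"rot":[0,0,0],"hand":0},{"xyz":[0,0,-0.015],"rot":[0,0,0],"hand":0},{"xyz":[0,0,-0.035],"rot":[0,0,0],"hand":0},{"xyz":[0,0,-0.015],"rot":[0,0,0],"hand":0},{"xyz":[0,0,0],"rot":[0,0,0],"hand":0},{"xyz":[0.0105,0.033,0],"rot":[0,0,0],"hand":0},{"xyz":[0.0105,0.033,0],"rot":[0,0,0],"hand":0},{"xyz":[0.0105,0.033,0],"rot":[0,0,0],"hand":0},{"xyz":[0.0105,0.033,0],"rot":[0,0,0],"hand":0},{"xyz":[0.0105,0.033,0],"rot":[0,0,0],"hand":0},{"xyz":[0.0105,0.033,0],"rot":[0,0,0],"hand":0},{"xyz":[0.0105,0.033,0],"rot":[0,0,0],"hand":0},{"xyz":[0.0105,0.033,0],"rot":[0,0,0],"hand":0},{"xyz":[0,0,0],"rot":[0,0,0],"hand":0},{"xyz":[0,0,0],"rot":[0,0,0],"hand":0}]'
python3 -c "
from h import *
to([.6655,.0525,.039])
w=snapshot('wrist');cv2.imwrite('pics/w5.png',w)
print(proj('wrist',[[.6655,.0525,.068]]))
cv2.imwrite('pics/s5.png',snapshot('scene'))"
```

```text
clock: 26.18
ee_pos: [0.6646, 0.0526, 0.2365]
eef_rot: [-3.141, 0.002, 0.224]
wrist_force: [-0.1, 1.0, -0.1]
width: 0.0854
clk 26.2 pos [0.6646 0.0526 0.2365] rpy [-3.1406e+00  2.2000e-03  2.2380e-01] w 0.0854 F [-0.1  1.  -0.1] q [-0.09  0.3   1.53  0.    1.32  1.26]
delta tool mm [  1.2   0.5 197.5] norm 198
[[321.45658252 225.8563737 ]]
```

View pics/w5.png

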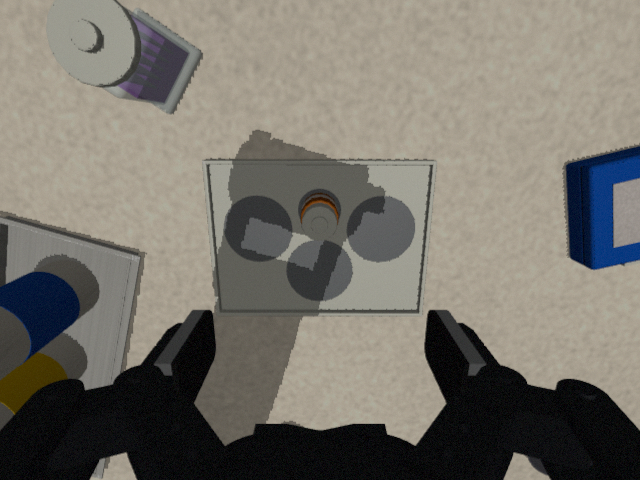

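View pics/s5.png

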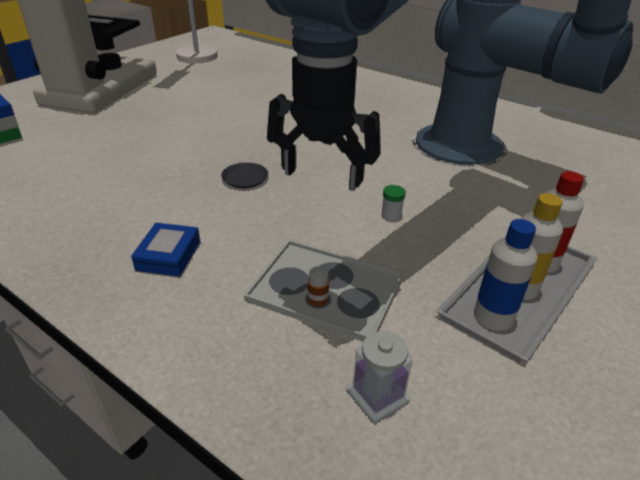

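The oil bottle is unobstructed, with its knob at (319,223) in the wrist view, and the three stain bottles stand in a row in the side tray. Descending to it.

```bash
python3 -m crank '[{"xyz":[0.001,0.0005,0.02],"rot":[0,0,0],"hand":0},{"xyz":[0,0,0.045],"rot":[0,0,0],"hand":0},{"xyz":[0,0,0.045],"rot":[0,0,0],"hand":0},{"xyz":[0,0,0.04],"rot":[0,0,0],"hand":0},{"xyz":[0,0,0.03],"rot":[0,0,0],"hand":0},{"xyz":[0,0,0.012],"rot":[0,0,0],"hand":0},{"xyz":[0,0,0.004],"rot":[0,0,0],"hand":0},{"xyz":[0,0,0],"rot":[0,0,0],"hand":0}]'
python3 -c "
from h import *
to([.6655,.0525,.04])
w=snapshot('wrist');cv2.imwrite('pics/w6.png',w)"
```

```text
clock: 27.28
ee_pos: [0.6672, 0.052, 0.0429]
eef_rot: [3.141, -0.002, 0.224]
wrist_force: [1.0, -0.5, 1.3]
width: 0.0856
clk 27.3 pos [0.6672 0.052  0.0429] rpy [ 3.1411e+00 -1.6000e-03  2.2400e-01] w 0.0856 F [ 1.  -0.5  1.3] q [-0.09  0.54  1.6  -0.    1.    1.26]
delta tool mm [-1.5 -0.8  2.9] norm 3
```

View pics/w6.png

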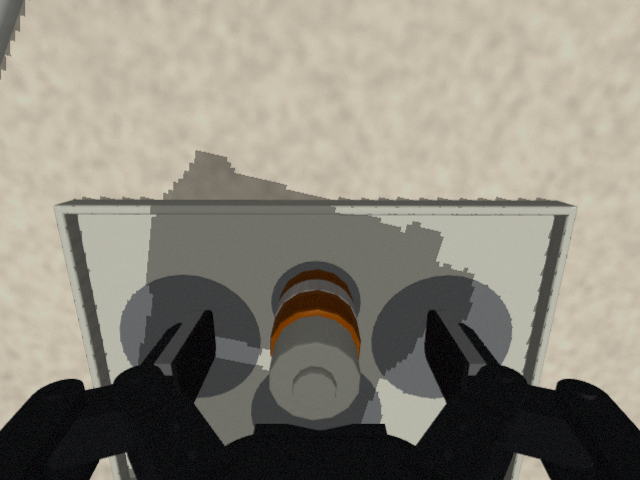

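The oil bottle's axis is at column 316, midway between the fingers. I'll go 3 mm lower, close and lift.

```bash
python3 -m crank '[{"xyz":[0,0,0.003],"rot":[0,0,0],"hand":0},{"xyz":[0,0,0],"rot":[0,0,0],"hand":255},{"xyz":[0,0,0],"rot":[0,0,0],"hand":255},{"xyz":[0,0,0],"rot":[0,0,0],"hand":255},{"xyz":[0,0,0],"rot":[0,0,0],"hand":255},{"xyz":[0,0,0],"rot":[0,0,0],"hand":255},{"xyz":[0,0,0],"rot":[0,0,0],"hand":255}]'
python3 -c "
from h import *
to([.6655,.0525,.039])"
python3 -m crank '[{"xyz":[0,0,-0.01],"rot":[0,0,0],"hand":255},{"xyz":[0,0,-0.03],"rot":[0,0,0],"hand":255},{"xyz":[0,0,-0.04],"rot":[0,0,0],"hand":255},{"xyz":[0,0,-0.03],"rot":[0,0,0],"hand":255},{"xyz":[0,0,-0.01],"rot":[0,0,0],"hand":255},{"xyz":[0,0,0],"rot":[0,0,0],"hand":255}]'
python3 -c "
from h import *
to([.454,-.302,.159])
cv2.imwrite('pics/s6.png',snapshot('scene'));cv2.imwrite('pics/w7.png',snapshot('wrist'))"
```

```text
clock: 28.2
ee_pos: [0.6669, 0.0519, 0.0393]
eef_rot: [3.141, -0.001, 0.224]
wrist_force: [-0.3, -0.6, 2.0]
width: 0.0322
clk 28.2 pos [0.6669 0.0519 0.0393] rpy [ 3.1413e+00 -8.0000e-04  2.2380e-01] w 0.0322 F [-0.3 -0.6  2. ] q [-0.09  0.54  1.6   0.    1.    1.26]
delta tool mm [-1.2 -0.9  0.3] norm 2
clock: 28.95
ee_pos: [0.6664, 0.052, 0.1589]
eef_rot: [3.142, -0.0, 0.224]
wrist_force: [-0.1, 0.1, -1.5]
width: 0.0327
clk 28.9 pos [0.6664 0.052  0.1589] rpy [ 3.1416e+00 -2.0000e-04  2.2380e-01] w 0.0327 F [-0.1  0.1 -1.5] q [-0.09  0.38  1.57  0.    1.19  1.26]
delta tool mm [-2.856e+02  2.980e+02 -1.000e-01] norm 413
```

View pics/s6.png

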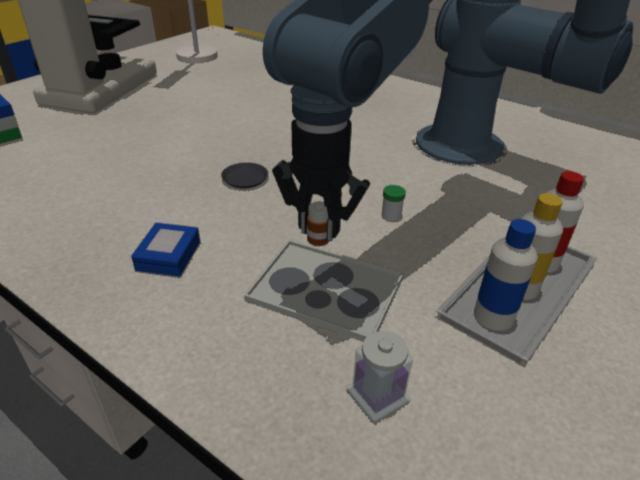

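View pics/w7.png

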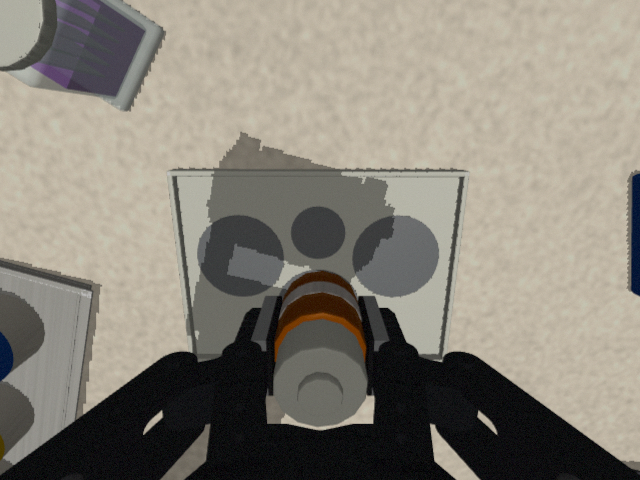

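The oil bottle is held upright at (318,224) in the scene view. Moving it over the dish.

```bash
python3 -m crank '[{"xyz":[-0.0145,0.014,0],"rot":[0,0,0],"hand":255},{"xyz":[-0.0285,0.03,0],"rot":[0,0,0],"hand":255},{"xyz":[-0.0285,0.03,0],"rot":[0,0,0],"hand":255},{"xyz":[-0.0285,0.03,0],"rot":[0,0,0],"hand":255},{"xyz":[-0.0285,0.03,0],"rot":[0,0,0],"hand":255},{"xyz":[-0.0285,0.03,0],"rot":[0,0,0],"hand":255},{"xyz":[-0.0285,0.03,0],"rot":[0,0,0],"hand":255},{"xyz":[-0.0285,0.03,0],"rot":[0,0,0],"hand":255},{"xyz":[-0.0285,0.03,0],"rot":[0,0,0],"hand":255},{"xyz":[-0.0285,0.03,0],"rot":[0,0,0],"hand":255},{"xyz":[-0.0145,0.014,0],"rot":[0,0,0],"hand":255},{"xyz":[0,0,0],"rot":[0,0,0],"hand":255},{"xyz":[0,0,0],"rot":[0,0,0],"hand":255}]'
python3 -c "
from h import *
to([.454,-.302,.036])
s=snapshot('scene');cv2.imwrite('pics/s7.png',s)
w=snapshot('wrist');cv2.imwrite('pics/w8.png',w)
cv2.imwrite('pics/s7c.png',cv2.resize(s[70:220,160:330],None,fx=4,fy=4,interpolation=2))
p=[[.454+.052*np.cos(a),-.302+.052*np.sin(a),.012] for a in np.linspace(0,2*np.pi,4,endpoint=False)]
print(proj('scene',p+[[.454,-.302,.003]]).round(1));print(proj('wrist',p+[[.454,-.302,.003]]).round(1))"
```

```text
clock: 30.68
ee_pos: [0.4543, -0.3012, 0.1585]
eef_rot: [-3.141, 0.0, 0.224]
wrist_force: [-0.3, 0.3, -0.1]
width: 0.0325
clk 30.7 pos [ 0.4543 -0.3012  0.1585] rpy [-3.1407e+00  2.0000e-04  2.2440e-01] w 0.0325 F [-0.3  0.3 -0.1] q [-0.79  0.11  1.9   0.    1.13  0.55]
delta tool mm [ -0.5   0.9 122.5] norm 123
[[227.8 183.5]
 [262.6 181.3]
 [260.5 164.5]
 [227.5 166.4]
 [245.  177.3]]
[[338.1 167.5]
 [253.9 220.7]
 [307.1 296.6]
 [387.9 250.2]
 [321.7 232.4]]
```

View pics/s7c.png

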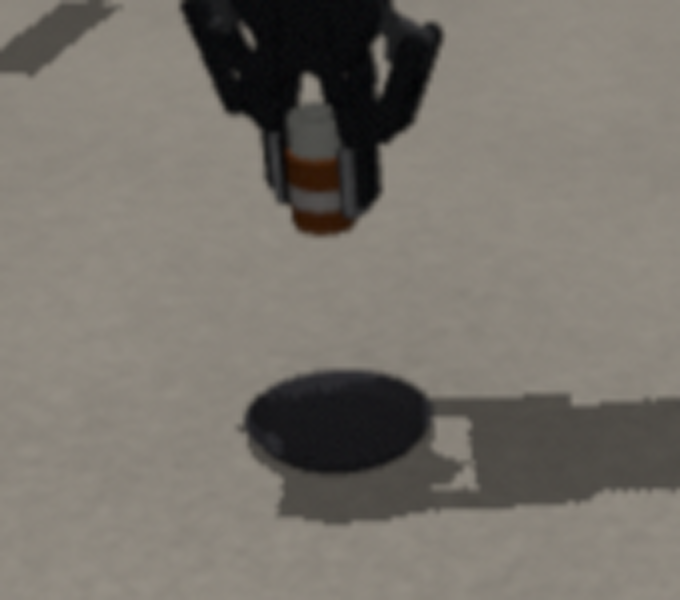

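View pics/w8.png

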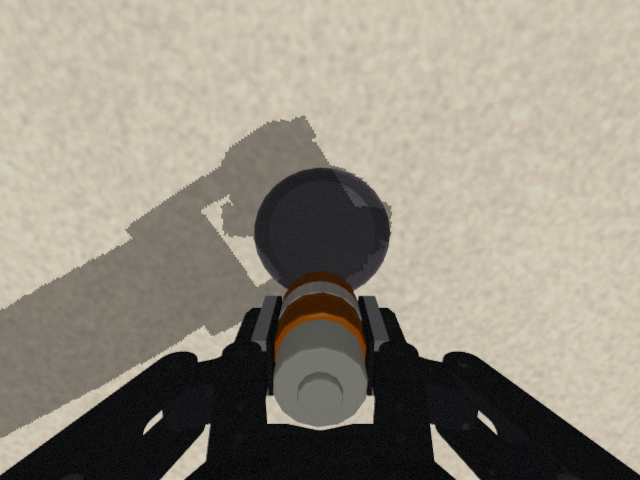

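The dish is centred within about 2 mm of the prediction in both views: in the scene at (244.8,175.3), in the wrist view at column 322. Lowering.

```bash
python3 -m crank '[{"xyz":[0,0.0005,0.015],"rot":[0,0,0],"hand":255},{"xyz":[0,0,0.03],"rot":[0,0,0],"hand":255},{"xyz":[0,0,0.035],"rot":[0,0,0],"hand":255},{"xyz":[0,0,0.022],"rot":[0,0,0],"hand":255},{"xyz":[0,0,0.01],"rot":[0,0,0],"hand":255},{"xyz":[0,0,0.005],"rot":[0,0,0],"hand":255},{"xyz":[0,0,0.002],"rot":[0,0,0],"hand":255},{"xyz":[0,0,0],"rot":[0,0,0],"hand":255}]'
python3 -c "
from h import *
to([.454,-.302,.036])"
python3 -m crank '[{"xyz":[0,0,0.0015],"rot":[0,0,0],"hand":255},{"xyz":[0,0,0],"rot":[0,0,0],"hand":255}]'
python3 -m crank '[{"xyz":[0,0,0.001],"rot":[0,0,0],"hand":255},{"xyz":[0,0,0],"rot":[0,0,0],"hand":255}]'
```

```text
clock: 31.78
ee_pos: [0.4548, -0.3028, 0.0406]
eef_rot: [3.14, -0.001, 0.224]
wrist_force: [-0.7, 0.5, 0.0]
width: 0.0326
clk 31.8 pos [ 0.4548 -0.3028  0.0406] rpy [ 3.1405e+00 -7.0000e-04  2.2390e-01] w 0.0326 F [-0.7  0.5  0. ] q [-0.8   0.31  1.93 -0.    0.9   0.55]
delta tool mm [-0.6 -1.   4.6] norm 5
clock: 32.02
ee_pos: [0.4545, -0.3026, 0.0386]
eef_rot: [3.141, -0.0, 0.224]
wrist_force: [-0.2, 0.6, -0.9]
width: 0.0325
clock: 32.28
ee_pos: [0.4543, -0.3024, 0.0373]
eef_rot: [-3.142, 0.0, 0.224]
wrist_force: [0.3, -0.4, 0.2]
width: 0.0331
```

```bash
python3 -m crank '[{"xyz":[0,0,0.001],"rot":[0,0,0],"hand":255},{"xyz":[0,0,0],"rot":[0,0,0],"hand":255}]'
python3 -m crank '[{"xyz":[0,0,0.0007],"rot":[0,0,0],"hand":255},{"xyz":[0,0,0],"rot":[0,0,0],"hand":255}]'
python3 -c "
from h import *
s=snapshot('scene')
cv2.imwrite('pics/s8c.png',cv2.resize(s[70:220,160:330],None,fx=4,fy=4,interpolation=2))"
```

```text
clock: 32.52
ee_pos: [0.4543, -0.3024, 0.0363]
eef_rot: [-3.141, 0.0, 0.224]
wrist_force: [0.3, 0.6, -0.5]
width: 0.0326
clock: 32.78
ee_pos: [0.4544, -0.3025, 0.0363]
eef_rot: [-3.141, 0.0, 0.224]
wrist_force: [-2.5, 0.6, 4.5]
width: 0.0328
```

View pics/s8c.png

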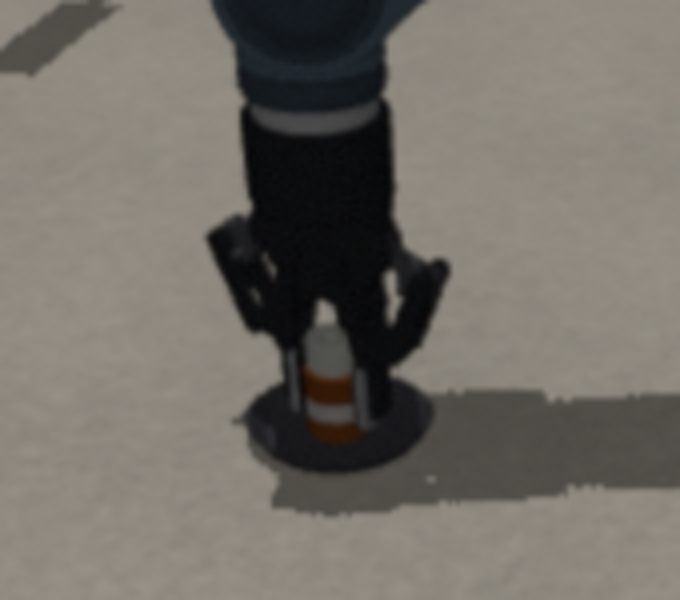

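```bash
python3 -c "
from h import *
a=np.linspace(0,2*np.pi,120)
def circ(x,y,r,z): return np.c_[x+r*np.cos(a),y+r*np.sin(a),z+0*a]
for n,P in [('rim',circ(.454,-.302,.052,.012)),('floor',circ(.454,-.302,.04,.003)),('base',circ(.454,-.302,.017,.003)),('capTop',circ(.454,-.302,.015,.061))]:
    p=proj('scene',P);print(n,p.min(0).round(1),p.max(0).round(1))
s=snapshot('scene');c=cv2.resize(s[150:195,215:275],None,fx=12,fy=12,interpolation=cv2.INTER_CUBIC);cv2.imwrite('pics/s9c.png',cv2.convertScaleAbs(c,alpha=1.8,beta=20))"
```

```text
rim [220.6 162.1] [268.6 186.2]
floor [226.5 168.2] [263.3 186.9]
base [237.2 173.4] [252.8 181.3]
capTop [236.  150.3] [250.2 157. ]
```

View pics/s9c.png

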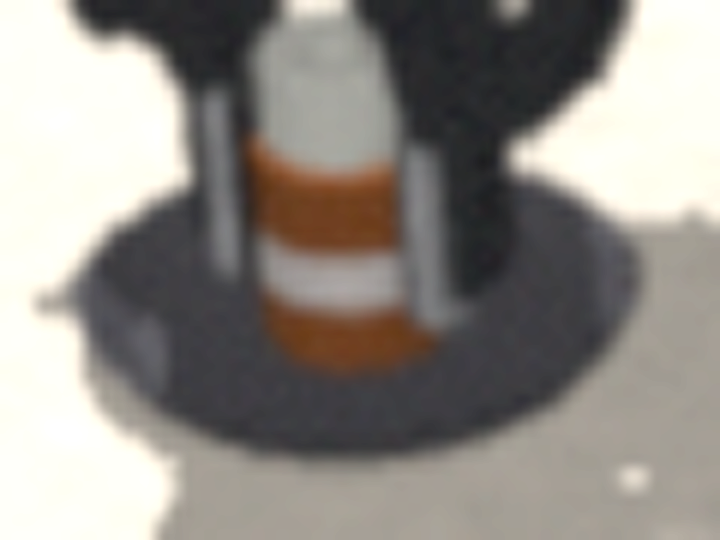

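Bottle base at (244.5,~177) against the dish centre at about (244.7,~178): close to the middle. I'll release gently with a partial opening and rise.

```bash
python3 -m crank '[{"xyz":[0,0,-0.0005],"rot":[0,0,0],"hand":110},{"xyz":[0,0,0],"rot":[0,0,0],"hand":110},{"xyz":[0,0,0],"rot":[0,0,0],"hand":110},{"xyz":[0,0,0],"rot":[0,0,0],"hand":110},{"xyz":[0,0,-0.015],"rot":[0,0,0],"hand":110},{"xyz":[0,0,-0.04],"rot":[0,0,0],"hand":110},{"xyz":[0,0,-0.05],"rot":[0,0,0],"hand":0},{"xyz":[0,0,-0.05],"rot":[0,0,0],"hand":0},{"xyz":[0,0,-0.05],"rot":[0,0,0],"hand":0},{"xyz":[0,0,-0.03],"rot":[0,0,0],"hand":0},{"xyz":[0,0,0],"rot":[0,0,0],"hand":0}]'
python3 -c "
from h import *
to([.5256,.2912,.2705])
s=snapshot('wrist');cv2.imwrite('pics/w9.png',s)"
```

```text
clock: 34.25
ee_pos: [0.4554, -0.3035, 0.2754]
eef_rot: [3.135, -0.004, 0.224]
wrist_force: [-0.8, -0.2, -0.4]
width: 0.0854
clk 34.2 pos [ 0.4554 -0.3035  0.2754] rpy [ 3.1352 -0.004   0.2239] w 0.0854 F [-0.8 -0.2 -0.4] q [-0.8  -0.02  1.81  0.    1.34  0.55]
delta tool mm [ 200.4 -564.3    2.1] norm 599
```

View pics/w9.png

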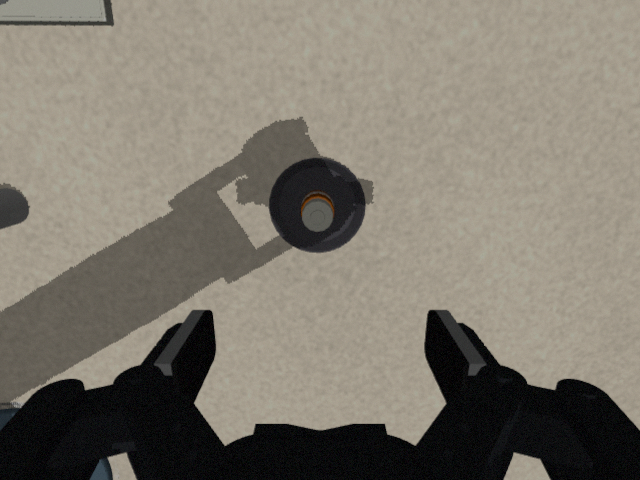

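The wrist view shows the oil bottle at (317,212) in the dish centred at (317,205), upright and near the middle (the offset is its height). Now over blue in the side tray.

```bash
python3 -m crank '[{"xyz":[0.01,-0.027,0],"rot":[0,0,0],"hand":0},{"xyz":[0.015,-0.0425,0],"rot":[0,0,0],"hand":0},{"xyz":[0.015,-0.0425,0],"rot":[0,0,0],"hand":0},{"xyz":[0.015,-0.0425,0],"rot":[0,0,0],"hand":0},{"xyz":[0.015,-0.0425,0],"rot":[0,0,0],"hand":0},{"xyz":[0.015,-0.0425,0],"rot":[0,0,0],"hand":0},{"xyz":[0.015,-0.0425,0],"rot":[0,0,0],"hand":0},{"xyz":[0.015,-0.0425,0],"rot":[0,0,0],"hand":0},{"xyz":[0.015,-0.0425,0],"rot":[0,0,0],"hand":0},{"xyz":[0.015,-0.0425,0],"rot":[0,0,0],"hand":0},{"xyz":[0.015,-0.0425,0],"rot":[0,0,0],"hand":0},{"xyz":[0.015,-0.0425,0],"rot":[0,0,0],"hand":0},{"xyz":[0.015,-0.0425,0],"rot":[0,0,0],"hand":0},{"xyz":[0.01,-0.027,0],"rot":[0,0,0],"hand":0},{"xyz":[0,0,0],"rot":[0,0,0],"hand":0},{"xyz":[0,0,0],"rot":[0,0,0],"hand":0}]'
python3 -c "
from h import *
to([.5256,.2912,.1745])
t=snapshot('top');cv2.imwrite('pics/t9.png',t)
c=cv2.resize(t[275:345,430:500],None,fx=8,fy=8,interpolation=2);cv2.imwrite('pics/t9c.png',cv2.convertScaleAbs(c,alpha=1.6,beta=20))
cv2.imwrite('pics/t9d.png',cv2.resize(t[175:285,235:365],None,fx=6,fy=6,interpolation=2))
"
```

```text
clock: 36.3
ee_pos: [0.5236, 0.2911, 0.2697]
eef_rot: [3.141, 0.003, 0.224]
wrist_force: [0.7, 0.2, -1.0]
width: 0.0856
clk 36.3 pos [0.5236 0.2911 0.2697] rpy [3.141e+00 2.600e-03 2.236e-01] w 0.0856 F [ 0.7  0.2 -1. ] q [ 0.32  0.12  1.68 -0.    1.35  1.67]
delta tool mm [ 2.2  0.3 95.2] norm 95
```

View pics/t9c.png

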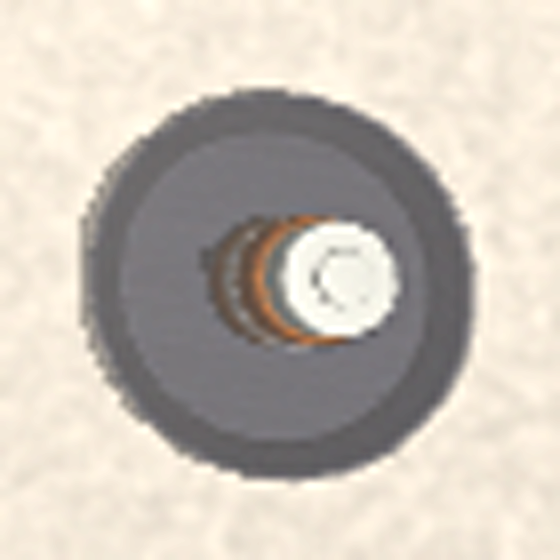

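View pics/t9d.png

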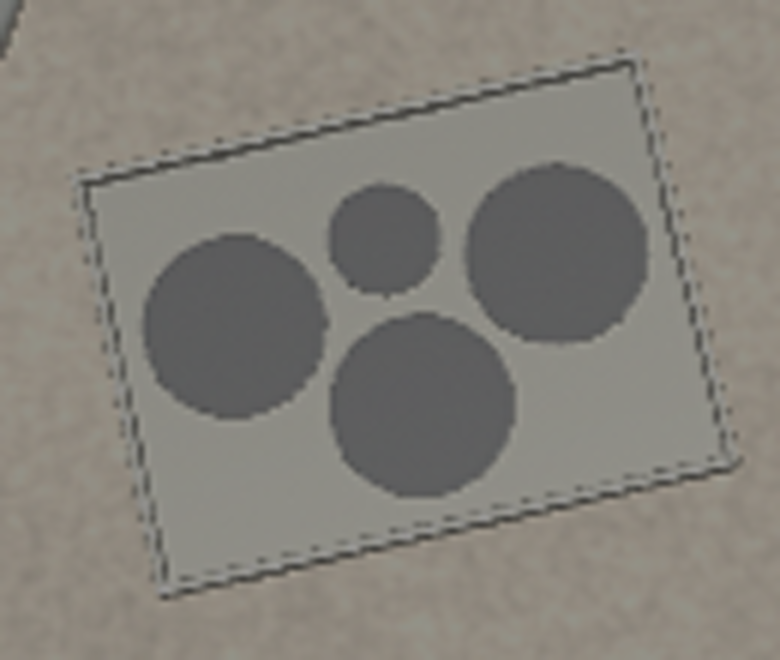

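```bash
python3 -c "
from h import *
print('oil',ray('top',(473.1,309.6),.065),'dish floor',ray('top',(464,310.6),.003),'rim',ray('top',(464.7,310.6),.012))
for n,p in [('red',(274.25,229.3)),('yel',(305.3,242.5)),('blue',(327.8,217.2))]: print(n,ray('top',p,.006).round(4))
"
```

```text
oil [ 0.45356025 -0.30377436  0.065     ] dish floor [ 0.45246988 -0.30387073  0.003     ] rim [ 0.45234021 -0.30266987  0.012     ]
red [0.6309 0.1058 0.006 ]
yel [0.6012 0.0372 0.006 ]
blue [ 0.6577 -0.0124  0.006 ]
```

The oil bottle is within about 1 mm of the dish centre. Gripping blue again.

```bash
python3 -m crank '[{"xyz":[0.0015,0,0.015],"rot":[0,0,0],"hand":0},{"xyz":[0,0,0.033],"rot":[0,0,0],"hand":0},{"xyz":[0,0,0.033],"rot":[0,0,0],"hand":0},{"xyz":[0,0,0.014],"rot":[0,0,0],"hand":0},{"xyz":[0,0,0],"rot":[0,0,0],"hand":0},{"xyz":[0,0,0],"rot":[0,0,0],"hand":0}]'
python3 -c "
from h import *
to([.5256,.2912,.1745])"
```

```text
clock: 37.1
ee_pos: [0.5266, 0.2923, 0.1777]
eef_rot: [-3.141, -0.003, 0.224]
wrist_force: [-1.2, 0.6, 1.2]
width: 0.0854
clk 37.1 pos [0.5266 0.2923 0.1777] rpy [-3.1413e+00 -2.5000e-03  2.2360e-01] w 0.0854 F [-1.2  0.6  1.2] q [0.32 0.22 1.74 0.   1.18 1.67]
delta tool mm [-1.2  0.9  3.1] norm 3
```

```bash
python3 -m crank '[{"xyz":[-0.0008,0.0005,0.0025],"rot":[0,0,0],"hand":0},{"xyz":[0,0,0],"rot":[0,0,0],"hand":0},{"xyz":[0,0,0],"rot":[0,0,0],"hand":255},{"xyz":[0,0,0],"rot":[0,0,0],"hand":255},{"xyz":[0,0,0],"rot":[0,0,0],"hand":255},{"xyz":[0,0,0],"rot":[0,0,0],"hand":255},{"xyz":[0,0,0],"rot":[0,0,0],"hand":255},{"xyz":[0,0,0],"rot":[0,0,0],"hand":255}]'
python3 -m crank '[{"xyz":[0,0,-0.01],"rot":[0,0,0],"hand":255},{"xyz":[0,0,-0.025],"rot":[0,0,0],"hand":255},{"xyz":[0,0,-0.03],"rot":[0,0,0],"hand":255},{"xyz":[0,0,-0.025],"rot":[0,0,0],"hand":255},{"xyz":[0,0,-0.01],"rot":[0,0,0],"hand":255},{"xyz":[0,0,0],"rot":[0,0,0],"hand":255}]'
python3 -c "
from h import *
to([.659,-.010,.2745])"
```

```text
clock: 38.1
ee_pos: [0.5253, 0.2915, 0.174]
eef_rot: [3.142, -0.001, 0.224]
wrist_force: [0.4, -1.7, 2.8]
width: 0.0324
clock: 38.85
ee_pos: [0.5248, 0.2916, 0.2737]
eef_rot: [-3.141, -0.0, 0.224]
wrist_force: [-0.1, -0.7, -3.5]
width: 0.0322
clk 38.9 pos [0.5248 0.2916 0.2737] rpy [-3.1415 -0.      0.2239] w 0.0322 F [-0.1 -0.7 -3.5] q [0.32 0.12 1.67 0.   1.35 1.67]
delta tool mm [ 63.9 323.8  -0.9] norm 330
```

```bash
python3 -m crank '[{"xyz":[0.006,0.0218,0],"rot":[0,0,0],"hand":255},{"xyz":[0.0065,0.035,0],"rot":[0,0,0],"hand":255},{"xyz":[0.0065,0.035,0],"rot":[0,0,0],"hand":255},{"xyz":[0.0065,0.035,0],"rot":[0,0,0],"hand":255},{"xyz":[0.0065,0.035,0],"rot":[0,0,0],"hand":255},{"xyz":[0.0065,0.035,0],"rot":[0,0,0],"hand":255},{"xyz":[0.0065,0.035,0],"rot":[0,0,0],"hand":255},{"xyz":[0.0065,0.035,0],"rot":[0,0,0],"hand":255},{"xyz":[0.0065,0.035,0],"rot":[0,0,0],"hand":255},{"xyz":[0.006,0.0218,0],"rot":[0,0,0],"hand":255},{"xyz":[0,0,0],"rot":[0,0,0],"hand":255},{"xyz":[0,0,0.015],"rot":[0,0,0],"hand":255},{"xyz":[0,0,0.03],"rot":[0,0,0],"hand":255},{"xyz":[0,0,0.025],"rot":[0,0,0],"hand":255},{"xyz":[0,0,0.012],"rot":[0,0,0],"hand":255},{"xyz":[0,0,0.006],"rot":[0,0,0],"hand":255},{"xyz":[0,0,0.003],"rot":[0,0,0],"hand":255},{"xyz":[0,0,0],"rot":[0,0,0],"hand":255},{"xyz":[0,0,0],"rot":[0,0,0],"hand":255}]'
python3 -c "
from h import *
to([.659,-.010,.1775])"
```

```text
clock: 41.22
ee_pos: [0.6597, -0.0099, 0.1836]
eef_rot: [3.141, -0.001, 0.224]
wrist_force: [0.4, -0.6, -2.6]
width: 0.0323
clk 41.2 pos [ 0.6597 -0.0099  0.1836] rpy [ 3.141e+00 -1.400e-03  2.237e-01] w 0.0323 F [ 0.4 -0.6 -2.6] q [-0.19  0.34  1.59  0.    1.22  1.16]
delta tool mm [-0.7 -0.1  6.1] norm 6
```

```bash
python3 -m crank '[{"xyz":[-0.0005,0,0.003],"rot":[0,0,0],"hand":255},{"xyz":[0,0,0.0015],"rot":[0,0,0],"hand":255},{"xyz":[0,0,0],"rot":[0,0,0],"hand":255}]'
python3 -m crank '[{"xyz":[0,0,0.001],"rot":[0,0,0],"hand":255},{"xyz":[0,0,0],"rot":[0,0,0],"hand":255}]'
python3 -m crank '[{"xyz":[0,0,0.0007],"rot":[0,0,0],"hand":255},{"xyz":[0,0,0],"rot":[0,0,0],"hand":255}]'
```

```text
clock: 41.6
ee_pos: [0.6586, -0.0099, 0.1779]
eef_rot: [-3.141, 0.0, 0.224]
wrist_force: [-1.0, 0.3, -2.7]
width: 0.0322
clock: 41.85
ee_pos: [0.6587, -0.01, 0.1772]
eef_rot: [-3.142, 0.0, 0.224]
wrist_force: [-0.8, -0.3, -2.7]
width: 0.0322
clock: 42.1
ee_pos: [0.659, -0.0099, 0.177]
eef_rot: [3.141, -0.001, 0.224]
wrist_force: [0.5, -0.5, -0.1]
width: 0.0326
```

```bash
python3 -m crank '[{"xyz":[0,0,0.0006],"rot":[0,0,0],"hand":255},{"xyz":[0,0,0],"rot":[0,0,0],"hand":0},{"xyz":[0,0,0],"rot":[0,0,0],"hand":0},{"xyz":[0,0,0],"rot":[0,0,0],"hand":0},{"xyz":[0,0,0],"rot":[0,0,0],"hand":0},{"xyz":[0,0,-0.015],"rot":[0,0,0],"hand":0},{"xyz":[0,0,-0.04],"rot":[0,0,0],"hand":0},{"xyz":[0,0,-0.04],"rot":[0,0,0],"hand":0},{"xyz":[0,0,0],"rot":[0,0,0],"hand":0},{"xyz":[-0.0125,-0.0275,0],"rot":[0,0,0],"hand":0},{"xyz":[-0.0155,-0.037,0],"rot":[0,0,0],"hand":0},{"xyz":[-0.0155,-0.037,0],"rot":[0,0,0],"hand":0},{"xyz":[-0.0155,-0.037,0],"rot":[0,0,0],"hand":0},{"xyz":[-0.0155,-0.037,0],"rot":[0,0,0],"hand":0},{"xyz":[-0.0155,-0.037,0],"rot":[0,0,0],"hand":0},{"xyz":[-0.0155,-0.037,0],"rot":[0,0,0],"hand":0},{"xyz":[-0.0155,-0.037,0],"rot":[0,0,0],"hand":0},{"xyz":[-0.0155,-0.037,0],"rot":[0,0,0],"hand":0},{"xyz":[-0.0125,-0.0275,0],"rot":[0,0,0],"hand":0},{"xyz":[0,0,0],"rot":[0,0,0],"hand":0}]'
python3 -m crank '[{"xyz":[0,0,0],"rot":[0,0,0],"hand":0}]'
python3 -c "
from h import *
to([.4353,.2994,.174])
cv2.imwrite('pics/s10.png',snapshot('scene'));cv2.imwrite('pics/w10.png',snapshot('wrist'))"
```

```text
clock: 44.6
ee_pos: [0.4343, 0.3003, 0.2707]
eef_rot: [3.141, 0.001, 0.227]
wrist_force: [0.3, -0.3, -0.3]
width: 0.0854
clock: 44.72
ee_pos: [0.4357, 0.2988, 0.2708]
eef_rot: [3.141, 0.0, 0.224]
wrist_force: [-0.4, 0.4, 0.1]
width: 0.0852
clk 44.7 pos [0.4357 0.2988 0.2708] rpy [3.1412e+00 1.0000e-04 2.2370e-01] w 0.0852 F [-0.4  0.4  0.1] q [ 0.39 -0.05  1.85 -0.    1.34  1.73]
delta tool mm [-0.3 -0.7 96.8] norm 97
```

View pics/s10.png

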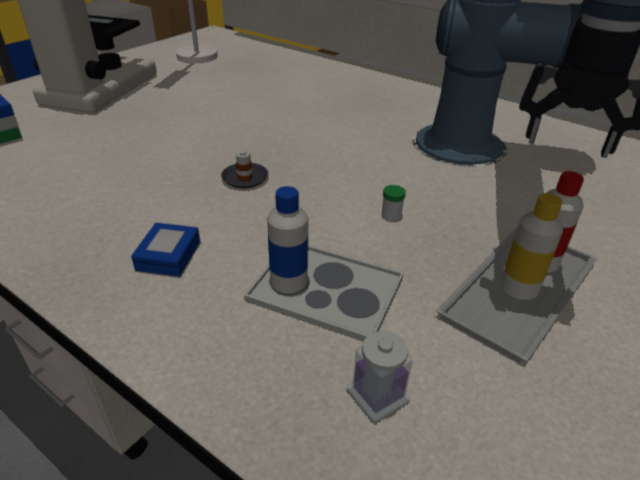

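View pics/w10.png

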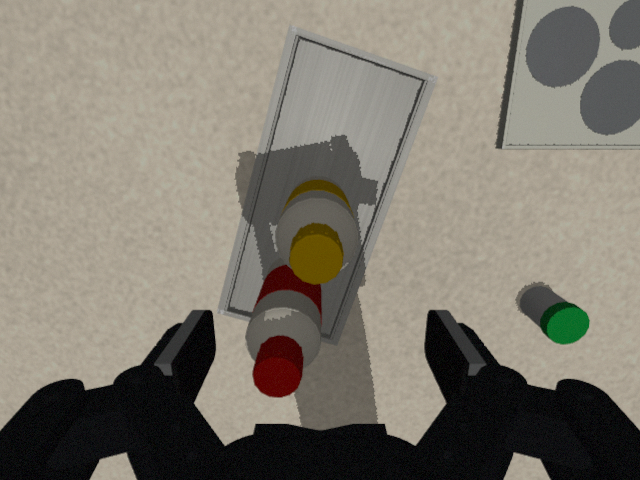

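Blue is back on its pad, with its cap at (287,200) in the scene as at the start. The yellow cap is centred in the wrist view at (317,253). Gripping yellow.

```bash
python3 -m crank '[{"xyz":[-0.0003,-0.0005,0.015],"rot":[0,0,0],"hand":0},{"xyz":[0,0,0.033],"rot":[0,0,0],"hand":0},{"xyz":[0,0,0.033],"rot":[0,0,0],"hand":0},{"xyz":[0,0,0.016],"rot":[0,0,0],"hand":0},{"xyz":[0,0,0],"rot":[0,0,0],"hand":0},{"xyz":[0,0,0],"rot":[0,0,0],"hand":0},{"xyz":[0,0,0],"rot":[0,0,0],"hand":255},{"xyz":[0,0,0],"rot":[0,0,0],"hand":255},{"xyz":[0,0,0],"rot":[0,0,0],"hand":255},{"xyz":[0,0,0],"rot":[0,0,0],"hand":255},{"xyz":[0,0,0],"rot":[0,0,0],"hand":255},{"xyz":[0,0,0],"rot":[0,0,0],"hand":255}]'
python3 -m crank '[{"xyz":[0,0,-0.01],"rot":[0,0,0],"hand":255},{"xyz":[0,0,-0.025],"rot":[0,0,0],"hand":255},{"xyz":[0,0,-0.03],"rot":[0,0,0],"hand":255},{"xyz":[0,0,-0.025],"rot":[0,0,0],"hand":255},{"xyz":[0,0,-0.01],"rot":[0,0,0],"hand":255},{"xyz":[0,0,0],"rot":[0,0,0],"hand":255}]'
python3 -c "
from h import *
to([.6012,.0396,.2745])"
```

```text
clock: 46.32
ee_pos: [0.4356, 0.3, 0.1746]
eef_rot: [-3.141, -0.001, 0.224]
wrist_force: [-1.3, 1.6, 5.0]
width: 0.0322
clock: 47.08
ee_pos: [0.4349, 0.2995, 0.2734]
eef_rot: [3.141, 0.001, 0.224]
wrist_force: [-0.3, 0.8, -3.8]
width: 0.0323
clk 47.1 pos [0.4349 0.2995 0.2734] rpy [3.1414e+00 6.0000e-04 2.2370e-01] w 0.0323 F [-0.3  0.8 -3.8] q [ 0.39 -0.06  1.85 -0.    1.35  1.74]
delta tool mm [104.5 290.3  -1.1] norm 309
```

```bash
python3 -m crank '[{"xyz":[0.0085,0.0227,0],"rot":[0,0,0],"hand":255},{"xyz":[0.0125,0.035,0],"rot":[0,0,0],"hand":255},{"xyz":[0.0125,0.035,0],"rot":[0,0,0],"hand":255},{"xyz":[0.0125,0.035,0],"rot":[0,0,0],"hand":255},{"xyz":[0.0125,0.035,0],"rot":[0,0,0],"hand":255},{"xyz":[0.0125,0.035,0],"rot":[0,0,0],"hand":255},{"xyz":[0.0125,0.035,0],"rot":[0,0,0],"hand":255},{"xyz":[0.0125,0.035,0],"rot":[0,0,0],"hand":255},{"xyz":[0.0085,0.0227,0],"rot":[0,0,0],"hand":255},{"xyz":[0,0,0],"rot":[0,0,0],"hand":255},{"xyz":[0,0,0.015],"rot":[0,0,0],"hand":255},{"xyz":[0,0,0.03],"rot":[0,0,0],"hand":255},{"xyz":[0,0,0.025],"rot":[0,0,0],"hand":255},{"xyz":[0,0,0.012],"rot":[0,0,0],"hand":255},{"xyz":[0,0,0.006],"rot":[0,0,0],"hand":255},{"xyz":[0,0,0.003],"rot":[0,0,0],"hand":255},{"xyz":[0,0,0],"rot":[0,0,0],"hand":255},{"xyz":[0,0,0],"rot":[0,0,0],"hand":255}]'
python3 -c "
from h import *
to([.6012,.0396,.177])"
```

```text
clock: 49.32
ee_pos: [0.6019, 0.0396, 0.1837]
eef_rot: [3.141, -0.001, 0.224]
wrist_force: [0.4, 0.0, -3.7]
width: 0.0325
clk 49.3 pos [0.6019 0.0396 0.1837] rpy [ 3.1411e+00 -1.4000e-03  2.2380e-01] w 0.0325 F [ 0.4  0.  -3.7] q [-0.12  0.21  1.74  0.    1.19  1.23]
delta tool mm [-0.7 -0.1  6.7] norm 7
```

```bash
python3 -m crank '[{"xyz":[-0.0003,0,0.003],"rot":[0,0,0],"hand":255},{"xyz":[0,0,0.0015],"rot":[0,0,0],"hand":255},{"xyz":[0,0,0],"rot":[0,0,0],"hand":255}]'
python3 -m crank '[{"xyz":[0,0,0.001],"rot":[0,0,0],"hand":255},{"xyz":[0,0,0],"rot":[0,0,0],"hand":255}]'
python3 -m crank '[{"xyz":[0,0,0.0007],"rot":[0,0,0],"hand":255},{"xyz":[0,0,0],"rot":[0,0,0],"hand":255}]'
```

```text
clock: 49.7
ee_pos: [0.601, 0.0397, 0.1781]
eef_rot: [-3.141, 0.0, 0.224]
wrist_force: [0.5, -1.4, -4.9]
width: 0.0324
clock: 49.95
ee_pos: [0.6014, 0.0396, 0.1777]
eef_rot: [3.141, -0.0, 0.224]
wrist_force: [-0.6, -0.1, -2.7]
width: 0.0323
clock: 50.2
ee_pos: [0.6017, 0.0397, 0.1776]
eef_rot: [3.141, -0.001, 0.224]
wrist_force: [-0.5, 1.5, 1.8]
width: 0.0323
```

```bash
python3 -m crank '[{"xyz":[0,0,0],"rot":[0,0,0],"hand":0},{"xyz":[0,0,0],"rot":[0,0,0],"hand":0},{"xyz":[0,0,0],"rot":[0,0,0],"hand":0},{"xyz":[0,0,0],"rot":[0,0,0],"hand":0},{"xyz":[0,0,-0.015],"rot":[0,0,0],"hand":0},{"xyz":[0,0,-0.04],"rot":[0,0,0],"hand":0},{"xyz":[0,0,-0.04],"rot":[0,0,0],"hand":0},{"xyz":[0,0,0],"rot":[0,0,0],"hand":0},{"xyz":[-0.0113,-0.0185,0],"rot":[0,0,0],"hand":0},{"xyz":[-0.021,-0.035,0],"rot":[0,0,0],"hand":0},{"xyz":[-0.021,-0.035,0],"rot":[0,0,0],"hand":0},{"xyz":[-0.021,-0.035,0],"rot":[0,0,0],"hand":0},{"xyz":[-0.021,-0.035,0],"rot":[0,0,0],"hand":0},{"xyz":[-0.021,-0.035,0],"rot":[0,0,0],"hand":0},{"xyz":[-0.021,-0.035,0],"rot":[0,0,0],"hand":0},{"xyz":[-0.021,-0.035,0],"rot":[0,0,0],"hand":0},{"xyz":[-0.021,-0.035,0],"rot":[0,0,0],"hand":0},{"xyz":[-0.0113,-0.0185,0],"rot":[0,0,0],"hand":0},{"xyz":[0,0,0],"rot":[0,0,0],"hand":0},{"xyz":[0,0,0],"rot":[0,0,0],"hand":0}]'
python3 -c "
from h import *
to([.3452,.3066,.1735])
cv2.imwrite('pics/s11.png',snapshot('scene'));cv2.imwrite('pics/w11.png',snapshot('wrist'))"
```

```text
clock: 52.7
ee_pos: [0.3446, 0.306, 0.271]
eef_rot: [3.141, 0.001, 0.224]
wrist_force: [0.5, -0.2, -0.2]
width: 0.0855
clk 52.7 pos [0.3446 0.306  0.271 ] rpy [3.141e+00 1.200e-03 2.239e-01] w 0.0855 F [ 0.5 -0.2 -0.2] q [ 0.48 -0.23  2.01 -0.    1.36  1.83]
delta tool mm [ 0.9 -0.4 97.5] norm 97
```

View pics/s11.png

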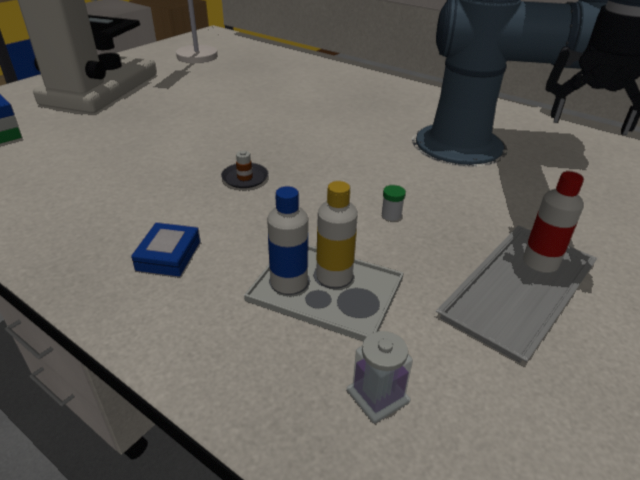

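View pics/w11.png

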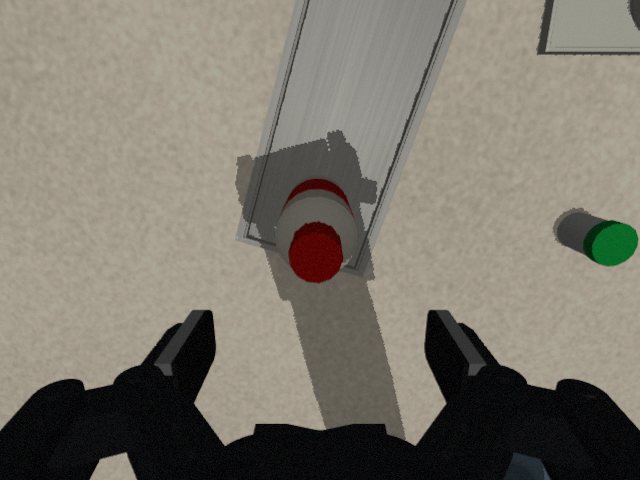

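Yellow is back, with its cap at (339,195), and the red cap is centred between the fingers at (316,252). Gripping red.

```bash
python3 -m crank '[{"xyz":[0.0005,-0.0003,0.015],"rot":[0,0,0],"hand":0},{"xyz":[0,0,0.033],"rot":[0,0,0],"hand":0},{"xyz":[0,0,0.033],"rot":[0,0,0],"hand":0},{"xyz":[0,0,0.0165],"rot":[0,0,0],"hand":0},{"xyz":[0,0,0],"rot":[0,0,0],"hand":0},{"xyz":[0,0,0],"rot":[0,0,0],"hand":0},{"xyz":[0,0,0],"rot":[0,0,0],"hand":255},{"xyz":[0,0,0],"rot":[0,0,0],"hand":255},{"xyz":[0,0,0],"rot":[0,0,0],"hand":255},{"xyz":[0,0,0],"rot":[0,0,0],"hand":255},{"xyz":[0,0,0],"rot":[0,0,0],"hand":255},{"xyz":[0,0,0],"rot":[0,0,0],"hand":255}]'
python3 -m crank '[{"xyz":[0,0,-0.01],"rot":[0,0,0],"hand":255},{"xyz":[0,0,-0.025],"rot":[0,0,0],"hand":255},{"xyz":[0,0,-0.03],"rot":[0,0,0],"hand":255},{"xyz":[0,0,-0.025],"rot":[0,0,0],"hand":255},{"xyz":[0,0,-0.01],"rot":[0,0,0],"hand":255},{"xyz":[0,0,0],"rot":[0,0,0],"hand":255}]'
python3 -c "
from h import *
to([.6322,.1072,.2735])"
```

```text
clock: 54.3
ee_pos: [0.3458, 0.3072, 0.1749]
eef_rot: [-3.141, -0.001, 0.224]
wrist_force: [-0.3, 0.9, 5.1]
width: 0.0323
clock: 55.05
ee_pos: [0.3452, 0.3067, 0.2738]
eef_rot: [3.141, 0.0, 0.224]
wrist_force: [-0.5, 0.3, -4.5]
width: 0.0327
clk 55.0 pos [0.3452 0.3067 0.2738] rpy [3.1413e+00 4.0000e-04 2.2380e-01] w 0.0327 F [-0.5  0.3 -4.5] q [ 0.48 -0.23  2.   -0.    1.37  1.83]
delta tool mm [235.6 258.2   0.3] norm 349
```

```bash
python3 -m crank '[{"xyz":[0.010,0.011,0],"rot":[0,0,0],"hand":255},{"xyz":[0.027,0.0295,0],"rot":[0,0,0],"hand":255},{"xyz":[0.027,0.0295,0],"rot":[0,0,0],"hand":255},{"xyz":[0.027,0.0295,0],"rot":[0,0,0],"hand":255},{"xyz":[0.027,0.0295,0],"rot":[0,0,0],"hand":255},{"xyz":[0.027,0.0295,0],"rot":[0,0,0],"hand":255},{"xyz":[0.027,0.0295,0],"rot":[0,0,0],"hand":255},{"xyz":[0.027,0.0295,0],"rot":[0,0,0],"hand":255},{"xyz":[0.027,0.0295,0],"rot":[0,0,0],"hand":255},{"xyz":[0.010,0.011,0],"rot":[0,0,0],"hand":255},{"xyz":[0,0,0],"rot":[0,0,0],"hand":255},{"xyz":[0,0,0.015],"rot":[0,0,0],"hand":255},{"xyz":[0,0,0.03],"rot":[0,0,0],"hand":255},{"xyz":[0,0,0.025],"rot":[0,0,0],"hand":255},{"xyz":[0,0,0.012],"rot":[0,0,0],"hand":255},{"xyz":[0,0,0.006],"rot":[0,0,0],"hand":255},{"xyz":[0,0,0.003],"rot":[0,0,0],"hand":255},{"xyz":[0,0,0],"rot":[0,0,0],"hand":255},{"xyz":[0,0,0],"rot":[0,0,0],"hand":255}]'
python3 -c "
from h import *
to([.6322,.1072,.1765])"
```

```text
clock: 57.42
ee_pos: [0.6332, 0.1076, 0.1841]
eef_rot: [3.141, -0.001, 0.224]
wrist_force: [-0.5, 0.6, -4.3]
width: 0.0321
clk 57.4 pos [0.6332 0.1076 0.1841] rpy [ 3.1413e+00 -1.4000e-03  2.2380e-01] w 0.0321 F [-0.5  0.6 -4.3] q [-0.01  0.3   1.63  0.    1.21  1.34]
delta tool mm [-1.1  0.2  7.6] norm 8
```

```bash
python3 -m crank '[{"xyz":[-0.0005,0,0.003],"rot":[0,0,0],"hand":255},{"xyz":[0,0,0.0015],"rot":[0,0,0],"hand":255},{"xyz":[0,0,0],"rot":[0,0,0],"hand":255}]'
python3 -m crank '[{"xyz":[0,0,0.001],"rot":[0,0,0],"hand":255},{"xyz":[0,0,0],"rot":[0,0,0],"hand":255}]'
python3 -m crank '[{"xyz":[0,0,0.001],"rot":[0,0,0],"hand":255},{"xyz":[0,0,0],"rot":[0,0,0],"hand":255}]'
```

```text
clock: 57.8
ee_pos: [0.6321, 0.1075, 0.1784]
eef_rot: [-3.141, 0.0, 0.224]
wrist_force: [0.5, 0.1, -3.6]
width: 0.0325
clock: 58.05
ee_pos: [0.6325, 0.1076, 0.178]
eef_rot: [3.141, -0.001, 0.224]
wrist_force: [-0.1, -0.4, -1.8]
width: 0.0324
clock: 58.3
ee_pos: [0.6329, 0.1077, 0.1779]
eef_rot: [3.141, -0.002, 0.224]
wrist_force: [-1.5, 1.1, 3.5]
width: 0.0327
```

```bash
python3 -m crank '[{"xyz":[0,0,0],"rot":[0,0,0],"hand":0},{"xyz":[0,0,0],"rot":[0,0,0],"hand":0},{"xyz":[0,0,0],"rot":[0,0,0],"hand":0},{"xyz":[0,0,0],"rot":[0,0,0],"hand":0},{"xyz":[0,0,-0.015],"rot":[0,0,0],"hand":0},{"xyz":[0,0,-0.04],"rot":[0,0,0],"hand":0},{"xyz":[0,0,-0.04],"rot":[0,0,0],"hand":0},{"xyz":[0,0,0],"rot":[0,0,0],"hand":0},{"xyz":[-0.02,-0.02,0],"rot":[0,0,0],"hand":0},{"xyz":[-0.027,-0.03,0],"rot":[0,0,0],"hand":0},{"xyz":[-0.027,-0.03,0],"rot":[0,0,0],"hand":0},{"xyz":[-0.027,-0.03,0],"rot":[0,0,0],"hand":0},{"xyz":[-0.027,-0.03,0],"rot":[0,0,0],"hand":0},{"xyz":[-0.027,-0.03,0],"rot":[0,0,0],"hand":0},{"xyz":[-0.027,-0.03,0],"rot":[0,0,0],"hand":0},{"xyz":[-0.02,-0.02,0],"rot":[0,0,0],"hand":0},{"xyz":[0,0,0],"rot":[0,0,0],"hand":0},{"xyz":[0,0,0],"rot":[0,0,0],"hand":0}]'
python3 -c "
from h import *
to([.3452,.3066,.1735])
s=snapshot('scene');t=snapshot('top');cv2.imwrite('pics/s12.png',s);cv2.imwrite('pics/t12.png',t)
cv2.imwrite('pics/t12c.png',cv2.convertScaleAbs(cv2.resize(t[170:280,235:365],None,fx=5,fy=5,interpolation=2),alpha=1.4,beta=10))
"
```

```text
clock: 60.55
ee_pos: [0.3869, 0.2769, 0.2717]
eef_rot: [3.141, -0.0, 0.224]
wrist_force: [0.4, 0.1, -0.1]
width: 0.0855
clk 60.5 pos [0.3869 0.2769 0.2717] rpy [ 3.1413e+00 -2.0000e-04  2.2370e-01] w 0.0855 F [ 0.4  0.1 -0.1] q [ 0.38 -0.19  1.97 -0.    1.36  1.73]
delta tool mm [-34.1 -38.2  98.2] norm 111
```

View pics/s12.png

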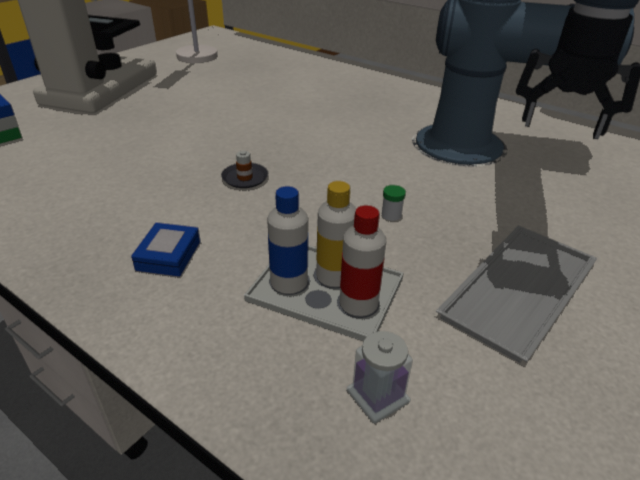

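View pics/t12c.png

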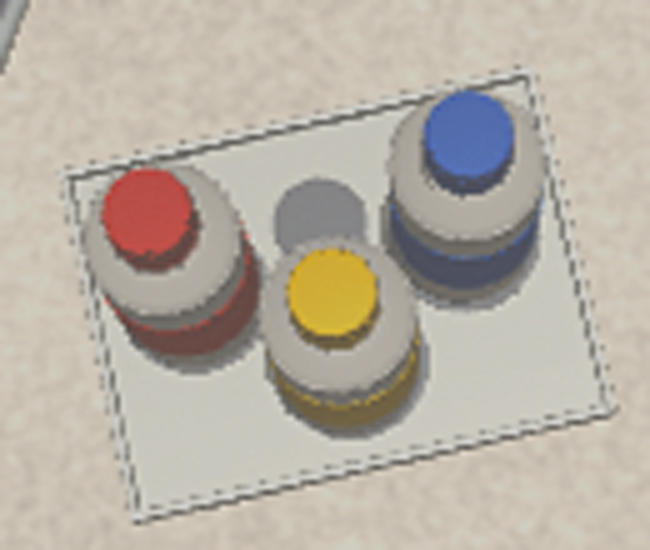

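View pics/t12.png

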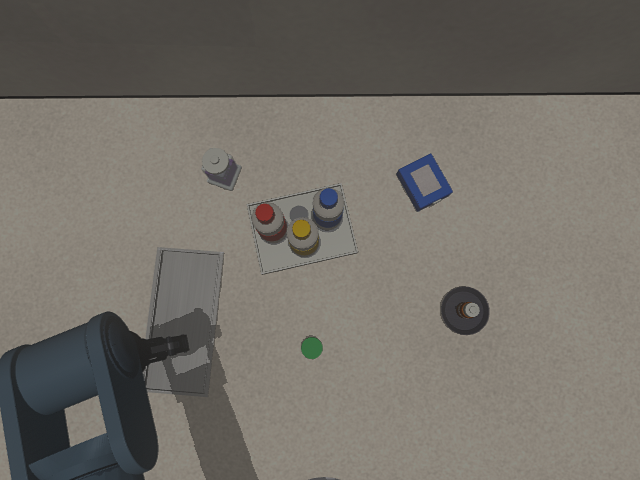

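Compared with the start, the caps in the ×5 crop are now red (148,212) vs (147,210), blue (470,134) vs (469,136) and yellow (332,291) vs (331,292), which is under 1 mm. The oil bottle stands in the dish and the bystanders haven't moved. Handing in.

```bash
python3 -c "
from cell import *
finish_job()"
```

```text
the job is handed in; nothing more can be done
```

The job is handed in. All three stain bottles went upright into the side tray, the oil bottle went onto the drip dish, and blue, yellow and red went back on their own pads. The arm's clock read about 60.6 s of the 144 s allowed.

**Last checks:**
- **Stain bottles:** all upright, with cap positions in the top image within half a pixel (about 1 mm) of the start.
- **Oil bottle:** upright and about 1 mm from the dish centre in the top image.
- **Bystanders:** the slide box, staining jar and specimen pot look unmoved.
- **Gripper:** open and clear, with the wrist force near zero. The largest wrist force I read was about 8 N, when setting a bottle down.

**Disagreement:** the three cameras differed by 2–4 mm on absolute positions. I averaged them for the first grasps and put the bottles back by the arm's recorded grasp poses. In the top image the side tray's outline came out about 15 mm wider than the stated 130 mm. I didn't resolve that, but the bottles had plenty of room in it.

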